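# Set a photometer's filter dial by its clicks and load the sample

### The arm

A 7-joint arm with a two-finger parallel gripper is mounted at the origin on a cart in front of the work surface, level with it; the furniture and walls round the work are solid. World frame = base frame: x ahead of the robot, y to its left, z up, the work surface at z = 0. Lengths are in mm, angles in rad, forces in N, time in s.
With the tool pointing down it reaches from about 400 to 875 mm from the base axis. Payload 4.4 kg.
Tool frame: the origin (TCP) lies on the centre line of the jaws, within the pads' length; the fingertips stand 11 mm ahead of it and the grasp point (between the pads) lies 8 mm behind it (ctrl.tips_ahead is the distance from the TCP to the fingertips, in mm); z points along the fingers, y is the line along which they close (so a half turn about z gives the same grasp; the last joint's range is limited). The gripper opens to 85 mm and grips with 20 to 120 N. Pads are 22 mm wide; open, the fingers measure 114 mm over their backs; the gripper's body (76 mm by 85 mm) begins 54 mm behind the grasp point. The pads swing forward as they close: fully open they stand 13 mm farther back than shut.
Start: joints at [-1.36, 0.628, 0.038, 1.517, -0.027, 0.996, -0.02], TCP at [177.606, 625.279, 213.813] pointing down, gripper open.
Joint ranges: [-3.06, 3.06], [-0.37, 2.12], [-1.25, 1.32], [0.18, 2.47], [-1.1, 4.24], [0.23, 1.98], [-2.94, 2.94]. Speed limits (rad/s): [2.57, 2.57, 3.14, 3.14, 3.14, 3.14, 3.14].

### API

Orientations are given as [roll, pitch, yaw] about the fixed x, y, z axes, in that order (R = Rz(yaw) Ry(pitch) Rx(roll)).
In Python, from cell import ctrl, eyes, job gives the robot as it stands. The module is installed in compiled form; this text tells all that it offers.
- The arm moves only by the tool carry_out, never from a script. Its argument "moves" is a list of rows, each an object of numbers: "tx", "ty", "tz": the shift along the tool's x, y, z as a fraction of full scale; "twist": the turn about the tool's z as a fraction of full scale; "fingers": the opening, from 0 (shut) to 1 (fully open). In form: [{"tx": .., "ty": .., "tz": .., "twist": .., "fingers": ..}, ...]. A call has 1 to 12 rows; each row shifts and turns the commanded pose from where the row before left it, along the tool's axes as they then stand; what a row does not reach is not made up. Full scale, the value 1, is 0.3 m for a shift and pi rad for a turn. A row lasts 1/8 s, in which the tool goes at most 62.5 mm and 10.7 degrees, less where a joint would pass 70% of its speed; a pose out of reach is approached as far as the arm can. A call with a number of a shift or a turn outside -1 to 1 is refused whole. A call with a gripper value outside its range is refused whole. The fingers move at their own pace and stop on an object; the grip force is fixed at half the most. Time passes only in rows, so rows that do not move let the fingers close. It gives the time, the measured TCP pose, the force, the opening and the grip force at its end, in the units of the state.
- ctrl.read_state(): the state, without advancing time (a new reading comes with each control period).
- eyes.get_image(name): name is "side" or "top" or "wrist"; returns a dict with "color" (384x512x3 uint8, blue, green, red), "fovy" (degrees; the focal length in pixels is half the picture's height over the tangent of half this angle, whatever the lens; pixels are square), "cx", "cy" (the principal point, pixels), "world_from_camera" (4x4, takes a point from camera to world coordinates). Camera axes: x right, y up, looking along -z (the intrinsics and any distortion apply to the point x, -y, -z); pixel columns grow to the right and rows downward; lengths in mm; the calibration is good to about 2 mm. A picture is of the moment at which its call begins. There is no depth.
- job.finish_job(): hands the job in; it is judged then, once.
The state is a dict: "clock": time; "qpos": joint angles; "qd": joint speeds; "tau": joint torques, N m; "eef_pos": TCP position; "tool_rot": TCP orientation; "force": force on the tool from outside, world axes, zero at the start; "torque": the same for the moment, N m; "width": finger opening in mm; "gripper_force": force on a finger pad.
Only numpy, scipy, OpenCV 4.12 (cv2) and the standard library are available. Lean on these libraries where they do the work, as an engineer would, in place of code of your own. Each camera call takes 0.05 s, during which the arm holds its last target. There are 200 camera calls.

### The job

Prepare the bench photometer for a reading. Its filter dial carries no pointer, so set it by feel: turn it gently anticlockwise (seen from above) onto its end stop, without forcing the stop, then turn it back clockwise by exactly four clicks and leave it resting in that click. Also stand the sample bottle that is by itself on the left of the bench upright and fully home in the photometer's round well, and do not shift the things standing around.

Things in the scene. Friction and masses are not known exactly. Their poses are not given: they have to be found in the camera images.
- dial_axis (a point): Fixed point on the photometer's flat top, on the filter dial's axis, 70 mm above the worktop; x points from the sloping front panel (dark display, three round keys) to the back, y left, z up. The photometer: light grey bench instrument, 200 mm deep, 244 wide, 70 high, does not move; dial on its right half, sample well on its left, 121 mm apart.
- dial_grip (a point): The point to grip the filter dial: on its axis, 22 mm above the photometer's top. The dial is a black round fluted knob, 44 mm in diameter, from 3.5 to 36.5 mm above that top, with no pointer and a plain metal disc on its cap. It turns about the vertical.
- filter_dial: The dial and the filter wheel in the case, one piece; origin on the axis at the photometer's top, z up. A sprung ball rests in one of ten equally spaced notches. Leaving a notch takes about 0.2 N m at once; the torque then falls to nothing half-way and pulls the dial on into the next notch: one click. The notch spacing is not known: feel and count.
- stop_pin: Fixed end-stop pin inside the case, hidden, 22 mm from the dial's axis. The wheel meets it, through a stiff leaf spring (7 N m/rad), 3 degrees beyond the first notch (anticlockwise) and beyond the tenth. Where that is must be felt: the torque rises steeply and does not fall again. More than 0.6 N m there is forcing it.
- detent_ball: The sprung ball that rests in the wheel's notches, hidden inside the case. At the start the dial rests in the third, fourth or fifth notch, less than 1.6 rad from the stop; four clicks also take less than 1.6 rad.
- sample_well (a point): Centre of the mouth of the photometer's round sample well, in its flat top, with a thin black ring round it. The well is 59 mm in diameter, 40 mm deep, with a 2 mm chamfer. Axes as dial_axis.
- sample_center (a point): Centre (half-way up) of the sample bottle standing by itself on the left: cream-coloured, white ribbed screw cap, 97 mm high, 0.08 to 0.16 kg. The body is 56 mm in diameter up to 70 mm; the cap, from 71 to 97 mm, 48 mm in diameter. z points up to the cap. Fully home in the well its foot is 40 mm below the photometer's top and its centre 8.5 mm above that top.
- sample: The same bottle; origin at the centre of its underside.
- sample_bottle_08: Bystander: a bottle like the sample, in a group of three near the front edge right of the middle.
- sample_bottle_09: Bystander: another bottle of that group.
- sample_bottle_04: Bystander: another bottle of that group.
- timer: Bystander: small white bench timer, 60 mm high, on the right.
- beaker: Bystander: empty clear beaker, 86 mm high, far left.
Mind the look-alikes: they are no part of the job. Leave any red or yellow look-alike of the sample alone.

How it is judged:
By the outcome, as a careful person would: the job done as asked, in the order asked, and still so for the second after the job is handed in, with the robot touching nothing.
It also fails if it takes over 72 s, if anything falls off the work surface, if the arm or the gripper's body presses on something with over 40 N, if the wrist force passes 120 N, or if a joint passes its speed limit or range.

## Working session

There is one attempt and no reset: what is moved stays moved. The work goes in short steps, Python scripts to look and compute and a tool call to move; the robot and the scene stay as the last step left them, time stands still between calls to the robot, and variables do not carry over. Pictures are saved under pics/ and viewed, at most 10 in all, crops included, and the job is handed in when it is done.

Besides the shell and the picture viewer there is one more tool, called as name(argument=value, ...), one argument or row to a line, values as JSON. carry_out: Moves the arm, as the interface text tells. Its arguments: {"type":"object","properties":{"moves":{"type":"array","items":{"type":"object","properties":{"tx":{"type":"number","minimum":-1,"maximum":1},"ty":{"type":"number","minimum":-1,"maximum":1},"tz":{"type":"number","minimum":-1,"maximum":1},"twist":{"type":"number","minimum":-1,"maximum":1},"fingers":{"type":"number"}}}}},"required":["moves"]}

```bash
mkdir -p pics; cat > h.py <<'E'
import numpy as np,cv2
from cell import ctrl,eyes,job
def snap(n,f):
    d=eyes.get_image(n); cv2.imwrite(f'pics/{f}.png',d['color']); np.savez(f'pics/{f}.npz',**{k:d[k] for k in('fovy','cx','cy','world_from_camera')},extra=0)
    return d
def load(f): return np.load(f'pics/{f}.npz')
def onplane(d,u,v,z):
    fl=192/np.tan(np.radians(float(d['fovy']))/2); T=np.array(d['world_from_camera'])
    r=T[:3,:3]@np.array([(u-d['cx'])/fl,-(v-d['cy'])/fl,-1]); o=T[:3,3]
    return o+r*(z-o[2])/r[2]
def proj(d,p):
    fl=192/np.tan(np.radians(float(d['fovy']))/2); T=np.linalg.inv(np.array(d['world_from_camera']))
    c=T[:3,:3]@np.array(p)+T[:3,3]
    return d['cx']+fl*c[0]/-c[2], d['cy']-fl*c[1]/-c[2]
E
python3 - <<'E'
from h import *
for n in('top','side'):
    d=snap(n,n+'0'); print(n,[k for k in d],d['fovy'],d['cx'],d['cy']); print(np.round(d['world_from_camera'],3))
s=ctrl.read_state(); print(s, ctrl.tips_ahead)
for n in('top','side'):
    i=cv2.imread(f'pics/{n}0.png'); cv2.imwrite(f'pics/{n}0b.png',cv2.resize(i,(800,600),interpolation=cv2.INTER_CUBIC))
E
```

```text
top ['color', 'fovy', 'cx', 'cy', 'world_from_camera'] 48.827016593988475 252.37913853865493 193.59208711901329
[[-6.000000e-03  9.850000e-01 -1.740000e-01  2.652890e+02]
 [-1.000000e+00 -9.000000e-03 -1.700000e-02  5.674600e+01]
 [-1.800000e-02  1.740000e-01  9.850000e-01  1.314605e+03]
 [ 0.000000e+00  0.000000e+00  0.000000e+00  1.000000e+00]]
side ['color', 'fovy', 'cx', 'cy', 'world_from_camera'] 57.4255934177781 259.00561212997394 191.8307656746071
[[ 9.91000e-01  4.90000e-02 -1.23000e-01  3.42174e+02]
 [-1.32000e-01  4.47000e-01 -8.85000e-01 -9.85437e+02]
 [ 1.10000e-02  8.93000e-01  4.49000e-01  6.24252e+02]
 [ 0.00000e+00  0.00000e+00  0.00000e+00  1.00000e+00]]
{'clock': 0.1, 'qpos': array([-1.35981122,  0.62926517,  0.03842936,  1.51824691, -0.02698817,
        0.99629653, -0.0199865 ]), 'qd': array([ 0.00020537, -0.00095177, -0.0005968 , -0.00221387,  0.00050999,
       -0.00033325,  0.00129883]), 'tau': array([ 3.83113176e-03, -5.64532721e+01,  1.23068534e+00, -1.93975264e+01,
        1.12814654e-02,  5.31904574e-03,  2.01202766e-06]), 'eef_pos': array([177.4289394 , 624.71372832, 212.98005965]), 'tool_rot': array([-3.13989430e+00,  1.80950210e-05,  2.86484043e+00]), 'force': array([-0.12451068, -0.40800165,  0.09970845]), 'torque': array([ 0.05735199,  0.00767447, -0.03094935]), 'gripper_force': 0.0, 'width': 85.49675463151792} 11.0
```

View pics/top0b.png

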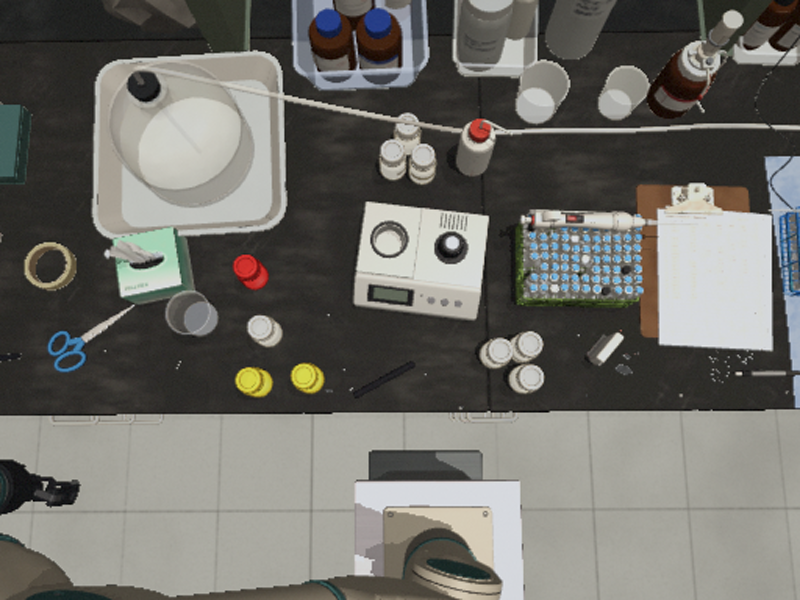

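View pics/side0b.png

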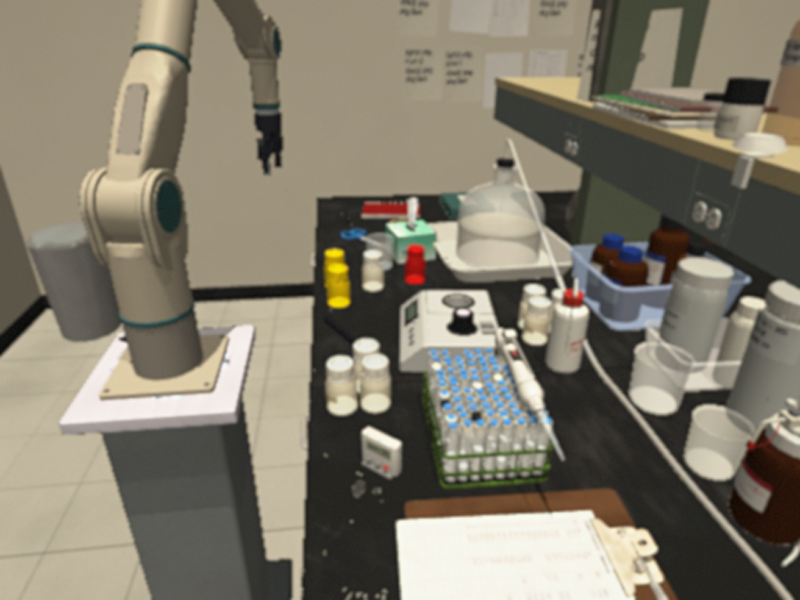

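The top view shows the instrument with its well near (391,238) and its dial near (453,243), and the sample's cap near (261,327), in 800 px scale. Next I'll enlarge these areas.

```bash
python3 - <<'E'
from h import *
i=cv2.imread('pics/top0.png')
a=cv2.resize(i[125:207,222:318],None,fx=6,fy=6,interpolation=cv2.INTER_CUBIC)
b=cv2.resize(i[195:230,150:190],None,fx=5,fy=5,interpolation=cv2.INTER_CUBIC)
c=np.zeros((492,800,3),np.uint8); c[:a.shape[0],:576]=a; c[:175,580:780]=b; cv2.imwrite('pics/crop.png',c)
d=load('top0')
for n,u,v,z in(('well',391,238,70),('dialcap',453,243,106.5),('cap',261,326,97)): print(n,onplane(d,u*.64,v*.64,z))
E
```

```text
well [612.87669324  83.40759449  70.        ]
dialcap [591.6180857  -34.11432811 106.5       ]
cap [438.41318835 326.42737801  97.        ]
```

View pics/crop.png

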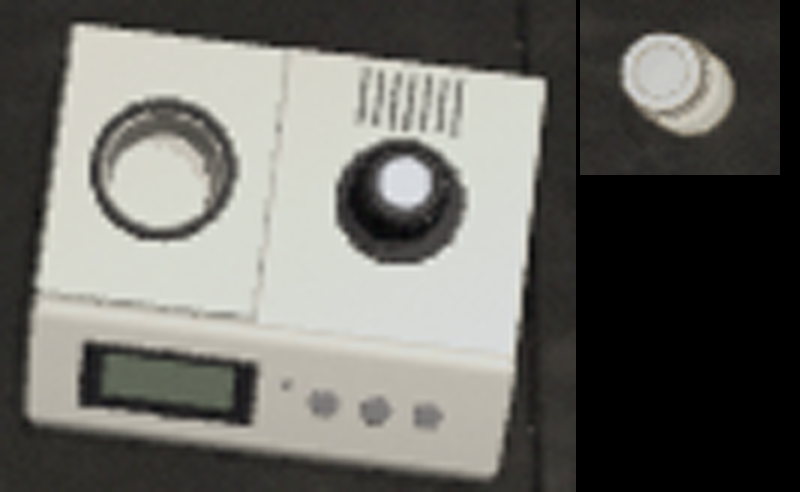

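```bash
python3 - <<'E'
from h import *
d=load('top0')
f=lambda x,y,s,ox,oy:((x+.5)/s-.5+ox,(y+.5)/s-.5+oy)
w=onplane(d,*f(163.5,168.5,6,222,125),70); k=onplane(d,*f(406,182,6,222,125),106.5); c=onplane(d,*f(81,72,5,150,195),97)
b=[onplane(d,*f(x,y,6,222,125),70) for x,y in((72,24),(546,80),(36,294),(512,355))]
print(w,k,c,np.linalg.norm((w-k)[:2]),np.arctan2(-(w-k)[0],(w-k)[1])); print(b)
e=b[0]-b[1]; print(np.arctan2(-e[0],e[1]), np.linalg.norm(e))
for x,y in((440,345),(415,362),(523,340)):pass
for n,u,v in(('b1',497,347),('b2',529,342),('b3',526,374),('red',247,266),('y1',309,374),('bk',407,120),('bk2',392,147),('bk3',422,153),('red2',480,132),('beaker',190,300)): print(n,onplane(d,u*.64,v*.64,97))
E
```

```text
[611.83632649  87.69195242  70.        ] [593.4725881  -32.18511938 106.5       ] [437.38603165 330.02606725  97.        ] 121.27546837328156 -0.15200640600593338
[array([688.86691675, 134.21004201,  70.        ]), array([ 656.11639176, -107.1188703 ,   70.        ]), array([547.37412442, 152.13971433,  70.        ]), array([513.71426316, -85.76030033,  70.        ])]
-0.13488505202146314 243.54104541593742
b1 [ 395.42428617 -111.51766246   97.        ]
b2 [ 404.18672543 -170.70075145   97.        ]
b3 [ 345.42388301 -162.77685119   97.        ]
red [553.56541417 356.40233947  97.        ]
y1 [348.45530588 235.1901472   97.        ]
bk [844.72711546  50.03607506  97.        ]
bk2 [788.89374096  79.86145158  97.        ]
bk3 [775.68770652  21.50117901  97.        ]
red2 [817.53994661 -92.43759433  97.        ]
beaker [489.03122311 462.05073083  97.        ]
```

carry_out(
  moves=[
    {"tx": -0.14,"ty": -0.125,"fingers": 1},
    {"tx": -0.14,"ty": -0.125},
    {"tx": -0.14,"ty": -0.125},
    {"tx": -0.14,"ty": -0.125},
    {"tx": -0.14,"ty": -0.125},
    {"tx": -0.14,"ty": -0.125},
    {"tx": -0.14,"ty": -0.125},
    {"tx": -0.14,"ty": -0.125},
    {"tx": -0.14,"ty": -0.125},
    {"tx": -0.14,"ty": -0.125},
    {"tx": -0.14,"ty": -0.125},
    {"tx": -0.1,"ty": -0.1},
  ],
)

```text
validation failed for argument at $.mo...
```

```bash
python3 - <<'E'
from h import *
s=ctrl.read_state(); print(s)
d=snap('wrist','w1'); print(np.round(d['world_from_camera'],3),d['fovy'],d['cx'],d['cy'])
print(proj(d,[593.5,-32.2,106.5]),proj(d,[612,88,70]))
s=ctrl.read_state(); print(s['eef_pos'],s['torque'],s['force'])
E
```

```text
{'clock': 0.1, 'qpos': array([-1.35981122,  0.62926517,  0.03842936,  1.51824691, -0.02698817,
        0.99629653, -0.0199865 ]), 'qd': array([ 0.00020537, -0.00095177, -0.0005968 , -0.00221387,  0.00050999,
       -0.00033325,  0.00129883]), 'tau': array([ 3.83113176e-03, -5.64532721e+01,  1.23068534e+00, -1.93975264e+01,
        1.12814654e-02,  5.31904574e-03,  2.01202766e-06]), 'eef_pos': array([177.4289394 , 624.71372832, 212.98005965]), 'tool_rot': array([-3.13989430e+00,  1.80950210e-05,  2.86484043e+00]), 'force': array([-0.12451068, -0.40800165,  0.09970845]), 'torque': array([ 0.05735199,  0.00767447, -0.03094935]), 'gripper_force': 0.0, 'width': 85.49675463151792}
[[ 2.74000e-01 -9.28000e-01 -2.54000e-01  1.13225e+02]
 [ 9.62000e-01  2.63000e-01  7.50000e-02  6.45352e+02]
 [-3.00000e-03 -2.65000e-01  9.64000e-01  3.73452e+02]
 [ 0.00000e+00  0.00000e+00  0.00000e+00  1.00000e+00]] 70.38881559416359 254.0235508170065 193.67672662877897
(np.float64(-74.52504684979172), np.float64(543.4798182668658)) (np.float64(18.732640280604528), np.float64(505.82386967678576))
[177.470874   624.81222815 213.10087743] [-0.04525944  0.00257781 -0.02318865] [-0.28454777 -0.34896699  0.0820015 ]
```

View pics/w1.png

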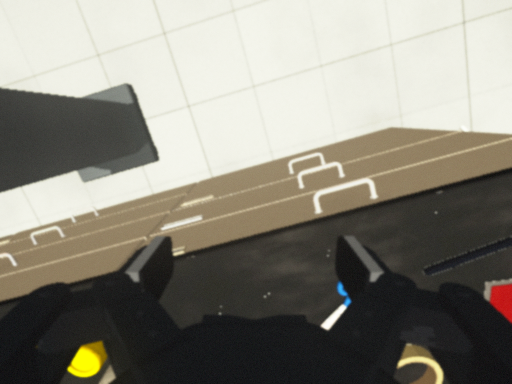

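The wrist view is still the start pose, with the fingers at the bottom of the frame. The call was refused, so I'll give every field.

carry_out(
  moves=[
    {"tx": -0.14,"ty": -0.125,"tz": 0,"twist": 0,"fingers": 1},
    {"tx": -0.14,"ty": -0.125,"tz": 0,"twist": 0,"fingers": 1},
    {"tx": -0.14,"ty": -0.125,"tz": 0,"twist": 0,"fingers": 1},
    {"tx": -0.14,"ty": -0.125,"tz": 0,"twist": 0,"fingers": 1},
    {"tx": -0.14,"ty": -0.125,"tz": 0,"twist": 0,"fingers": 1},
    {"tx": -0.14,"ty": -0.125,"tz": 0,"twist": 0,"fingers": 1},
    {"tx": -0.14,"ty": -0.125,"tz": 0,"twist": 0,"fingers": 1},
    {"tx": -0.14,"ty": -0.125,"tz": 0,"twist": 0,"fingers": 1},
    {"tx": -0.14,"ty": -0.125,"tz": 0,"twist": 0,"fingers": 1},
    {"tx": -0.14,"ty": -0.125,"tz": 0,"twist": 0,"fingers": 1},
    {"tx": -0.14,"ty": -0.125,"tz": 0,"twist": 0,"fingers": 1},
    {"tx": -0.1,"ty": -0.1,"tz": 0,"twist": 0,"fingers": 1},
  ],
)

```text
clock: 1.65
eef_pos: [531.0, 62.6, 213.7]
tool_rot: [-3.141, 0.0, 2.863]
force: [0.5, 0.3, 0.2]
width: 85.1
gripper_force: 0.0
```

```bash
python3 - <<'E'
from h import *
s=ctrl.read_state(); print(s)
E
```

```text
{'clock': 1.65, 'qpos': array([-0.23043223,  0.4642346 ,  0.08747164,  1.8417376 , -0.05190436,
        0.8376443 ,  1.17450035]), 'qd': array([ 0.5894425 ,  0.16060722,  0.00595489, -0.29383895, -0.03554717,
        0.13929341,  0.62432591]), 'tau': array([ -1.8452619 , -46.34816051,   2.13394694, -16.19064689,
         0.17709801,  -0.08130837,  -0.58686795]), 'eef_pos': array([530.99710237,  62.56932612, 213.69170339]), 'tool_rot': array([-3.14115486e+00,  3.97264564e-04,  2.86272950e+00]), 'force': array([0.50490403, 0.3413812 , 0.19336813]), 'torque': array([ 0.0384847 ,  0.05196116, -0.08070657]), 'gripper_force': 0.0, 'width': 85.07235038086765}
```

carry_out(
  moves=[
    {"tx": -0.13,"ty": -0.11,"tz": 0,"twist": 0,"fingers": 1},
    {"tx": -0.13,"ty": -0.11,"tz": 0,"twist": 0,"fingers": 1},
    {"tx": 0,"ty": 0,"tz": 0,"twist": 0.055,"fingers": 1},
    {"tx": 0,"ty": 0,"tz": 0,"twist": 0.055,"fingers": 1},
    {"tx": 0,"ty": 0,"tz": 0,"twist": 0.055,"fingers": 1},
    {"tx": 0,"ty": 0,"tz": 0,"twist": 0.055,"fingers": 1},
    {"tx": 0,"ty": 0,"tz": 0,"twist": 0.055,"fingers": 1},
    {"tx": 0,"ty": 0,"tz": 0,"twist": 0.055,"fingers": 1},
    {"tx": 0,"ty": 0,"tz": 0,"twist": 0.055,"fingers": 1},
    {"tx": 0,"ty": 0,"tz": 0,"twist": 0.055,"fingers": 1},
    {"tx": 0,"ty": 0,"tz": 0,"twist": 0,"fingers": 1},
    {"tx": 0,"ty": 0,"tz": 0,"twist": 0,"fingers": 1},
  ],
)

```text
clock: 3.15
eef_pos: [586.8, -19.5, 213.6]
tool_rot: [-3.141, -0.0, 1.486]
force: [0.8, -0.8, 0.4]
width: 84.9
gripper_force: 0.0
```

```bash
python3 - <<'E'
from h import *
d=snap('wrist','w2'); print(np.round(d['world_from_camera'],3))
print(proj(d,[593.5,-32.2,106.5]),proj(d,[612,88,70]))
s=ctrl.read_state(); print(s)
E
```

```text
[[ 9.96000e-01  8.20000e-02  2.40000e-02  5.93022e+02]
 [-8.60000e-02  9.60000e-01  2.66000e-01  4.95210e+01]
 [-1.00000e-03 -2.67000e-01  9.64000e-01  3.74103e+02]
 [ 0.00000e+00  0.00000e+00  0.00000e+00  1.00000e+00]]
(np.float64(261.65943550819566), np.float64(200.5523095266327)) (np.float64(269.48002004613915), np.float64(78.3687795734369))
{'clock': 3.2, 'qpos': array([-0.31465657,  0.578162  ,  0.47806134,  1.70789964, -0.31829214,
        0.93367538,  0.20244034]), 'qd': array([ 0.00202665, -0.00200024,  0.0004654 ,  0.00061974, -0.00247447,
        0.00029149, -0.00875693]), 'tau': array([-1.43340197e-01, -4.91216826e+01,  6.33829013e+00, -1.76087415e+01,
        9.36558237e-03,  3.99462864e-03,  1.46167810e-02]), 'eef_pos': array([586.83919258, -19.58211568, 213.6885797 ]), 'tool_rot': array([-3.14131453e+00, -1.40261476e-04,  1.48485021e+00]), 'force': array([ 0.51486109, -0.28051985, -0.89851101]), 'torque': array([-0.01760398, -0.02121821, -0.00257562]), 'gripper_force': 0.0, 'width': 85.33779667610419}
```

View pics/w2.png

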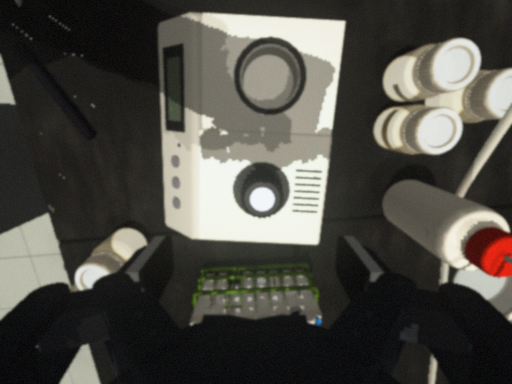

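The wrist view has the dial disc at (262,200) and the well at (270,76), within about 2 px of prediction. I'll go down onto the dial.

carry_out(
  moves=[
    {"tx": -0.04,"ty": 0.026,"tz": 0,"twist": 0,"fingers": 1},
    {"tx": 0,"ty": 0,"tz": 0.14,"twist": 0,"fingers": 1},
    {"tx": 0,"ty": 0,"tz": 0.14,"twist": 0,"fingers": 1},
    {"tx": 0,"ty": 0,"tz": 0.07,"twist": 0,"fingers": 1},
    {"tx": 0,"ty": 0,"tz": 0,"twist": 0,"fingers": 1},
    {"tx": 0,"ty": 0,"tz": 0,"twist": 0,"fingers": 1},
    {"tx": 0,"ty": 0,"tz": 0,"twist": 0,"fingers": 1},
  ],
)

```text
clock: 4.08
eef_pos: [594.7, -32.7, 110.1]
tool_rot: [3.139, -0.0, 1.482]
force: [-0.3, -0.6, -0.4]
width: 85.6
gripper_force: 0.0
```

carry_out(
  moves=[
    {"tx": 0,"ty": -0.004,"tz": 0.08,"twist": 0,"fingers": 1},
    {"tx": 0,"ty": 0,"tz": 0,"twist": 0,"fingers": 1},
    {"tx": 0,"ty": 0,"tz": 0,"twist": 0,"fingers": 1},
  ],
)

```text
clock: 4.45
eef_pos: [593.1, -32.3, 85.8]
tool_rot: [3.14, 0.0, 1.483]
force: [-0.6, -0.3, 0.9]
width: 85.5
gripper_force: 0.0
```

carry_out(
  moves=[
    {"tx": 0,"ty": 0,"tz": 0,"twist": 0,"fingers": 0},
    {"tx": 0,"ty": 0,"tz": 0,"twist": 0,"fingers": 0},
    {"tx": 0,"ty": 0,"tz": 0,"twist": 0,"fingers": 0},
    {"tx": 0,"ty": 0,"tz": 0,"twist": 0,"fingers": 0},
  ],
)

```text
clock: 4.95
eef_pos: [592.6, -32.2, 89.1]
tool_rot: [3.14, -0.002, 1.482]
force: [-12.7, 2.1, 36.0]
width: 15.2
gripper_force: 16.7
```

```bash
cat > r.py <<'E'
from h import *
s=ctrl.read_state()
for k in('eef_pos','tool_rot','force','torque','qpos','tau'): print(k,np.round(s[k],4))
print(s['clock'],s['width'],s['gripper_force'])
E
python3 r.py
```

```text
eef_pos [592.598  -32.2391  89.1252]
tool_rot [ 3.1403e+00 -2.1000e-03  1.4820e+00]
force [-12.7084   2.1392  36.0375]
torque [ 0.6163  4.2887 -0.0537]
qpos [-0.2302  0.741   0.3867  1.7983 -0.4188  0.6828  0.3051]
tau [ 3.40900e-01 -3.98592e+01  4.30820e+00 -1.08443e+01 -3.30200e-01
 -2.48190e+00  6.40000e-03]
4.95 15.169016151063337 16.678474136206205
```

```bash
python3 - <<'E'
from h import *
d=snap('side','s3'); e=snap('wrist','w3')
print(proj(d,[593,-32,90]),proj(load('side0'),[593,-32,90]))
a=cv2.resize(d['color'][150:270,230:350],(480,480),interpolation=cv2.INTER_CUBIC)
b=cv2.resize(e['color'][200:384,150:360],(320,280))
c=np.zeros((480,800,3),np.uint8);c[:,:480]=a;c[:280,480:]=b;cv2.imwrite('pics/c3.png',c)
E
python3 r.py
```

```text
(np.float64(295.82181949071366), np.float64(204.01797180322075)) (np.float64(295.82181949071366), np.float64(204.01797180322075))
eef_pos [593.9943 -32.4169  88.9103]
tool_rot [ 3.1374e+00 -1.5000e-03  1.4821e+00]
force [-9.9988  1.6158 28.3507]
torque [ 0.2241  2.2761 -0.0279]
qpos [-0.2302  0.7416  0.3864  1.7974 -0.4192  0.68    0.305 ]
tau [ 5.06400e-01 -4.23522e+01  4.79270e+00 -1.13429e+01 -3.56100e-01
 -2.29070e+00  2.90000e-03]
5.05 0.5942446154086467 13.981894956668839
```

View pics/c3.png

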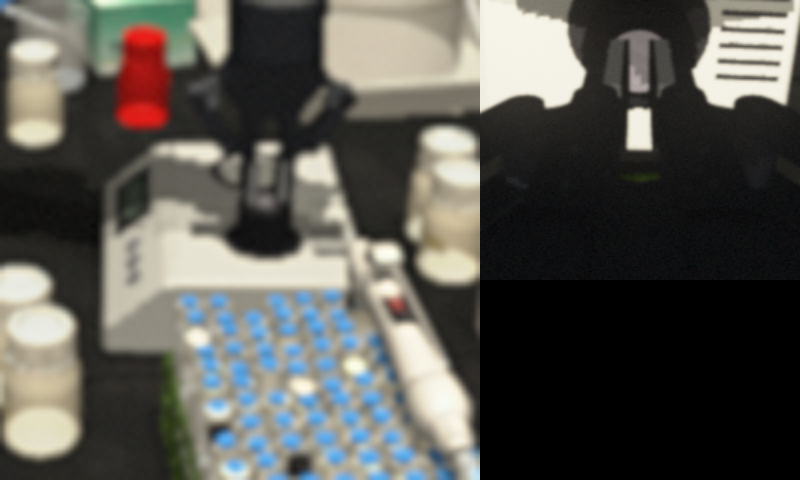

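The fingers shut past the dial, and it isn't clear whether they are on top of it or beside it. I'll open, rise and look.

carry_out(
  moves=[
    {"tx": 0,"ty": 0,"tz": -0.01,"twist": 0,"fingers": 1},
    {"tx": 0,"ty": 0,"tz": -0.02,"twist": 0,"fingers": 1},
    {"tx": 0,"ty": 0,"tz": 0,"twist": 0,"fingers": 1},
    {"tx": 0,"ty": 0,"tz": 0,"twist": 0,"fingers": 1},
    {"tx": 0,"ty": 0,"tz": 0,"twist": 0,"fingers": 1},
  ],
)

```text
clock: 5.68
eef_pos: [592.1, -32.2, 93.4]
tool_rot: [-3.141, 0.0, 1.482]
force: [-0.1, 0.4, 0.4]
width: 85.1
gripper_force: 0.0
```

```bash
python3 r.py; python3 - <<'E'
from h import *
d=load('side0'); e3=load('w3')
for p in([593,-32,106],[593,-32,75],[571,-32,90],[615,-32,90]):
    x,y=proj(d,p); x2,y2=proj(e3,p); print('c3 side',(x-230)*4,(y-150)*4,'c3 wrist',480+(x2-150)*1.524,(y2-200)*1.522)
d=snap('side','s4'); e=snap('wrist','w4')
a=cv2.resize(d['color'][150:250,240:340],(400,400),interpolation=cv2.INTER_CUBIC)
b=cv2.resize(e['color'][134:384,130:380],(400,400))
cv2.imwrite('pics/c4.png',np.hstack([a,b]))
for p in([593,-32,106],[593,-32,75]):
    x,y=proj(d,p); x2,y2=proj(e,p); print((x-240)*4,(y-150)*4,400+(x2-130)*1.6,(y2-134)*1.6)
E
```

```text
eef_pos [592.1435 -32.1564  93.3574]
tool_rot [-3.1407e+00  1.0000e-04  1.4825e+00]
force [-0.1482  0.3562  0.3783]
torque [-0.0373  0.0678  0.0104]
qpos [-0.2349  0.7359  0.3921  1.7948 -0.4127  0.6936  0.2993]
tau [-1.27000e-02 -5.39164e+01  6.51740e+00 -1.34947e+01  9.40000e-03
  5.40000e-03  1.00000e-04]
5.675 85.10754801728247 0.0
c3 side 264.4733547388373 198.29360395400238 c3 wrist 636.4796763113895 64.65917401391671
c3 side 262.18914917011193 232.53190491783755 c3 wrist 636.6093247890648 34.52190785525059
c3 side 236.14548848874028 217.5533728115778 c3 wrist 583.9059630220768 52.22374014113493
c3 side 290.2979697786343 214.5975573432911 c3 wrist 689.4798386922228 43.34871095421526
224.47335473883732 198.29360395400238 600.3573593872952 168.83730806416565
222.18914917011193 232.53190491783755 600.1783038787269 138.47036861368065
```

View pics/c4.png

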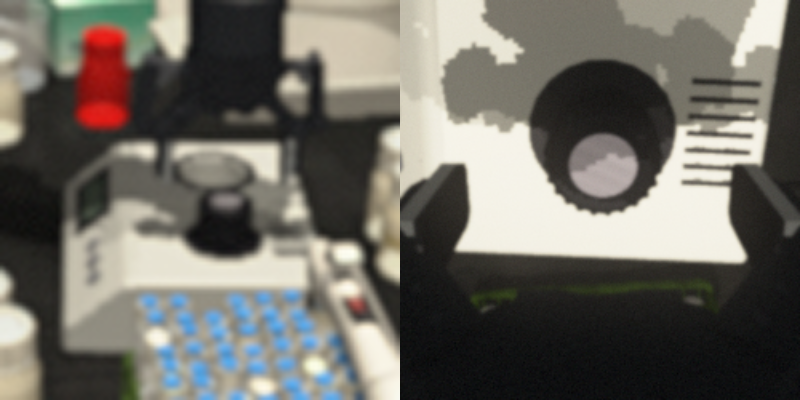

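```bash
python3 - <<'E'
from h import *
d=load('s4'); e=load('w4')
for y in(-32,-52):
  for z in(85,95,110,127):
    for x in(592-43,592+43):
      a=proj(d,[x,y,z]);b=proj(e,[x,y,z]); print(y,z,x,'side',round((a[0]-240)*4),round((a[1]-150)*4),'wrist',round(400+(b[0]-130)*1.6),round((b[1]-134)*1.6))
i=cv2.imread('pics/s4.png')[165:215,265:325]
cv2.imwrite('pics/c5.png',cv2.resize(i,None,fx=10,fy=10,interpolation=cv2.INTER_CUBIC))
E
```

```text
-32 85 549 side 169 225 wrist 496 156
-32 85 635 side 274 219 wrist 701 139
-32 95 549 side 169 213 wrist 490 166
-32 95 635 side 275 208 wrist 707 148
-32 110 549 side 170 197 wrist 480 183
-32 110 635 side 277 191 wrist 717 164
-32 127 549 side 171 177 wrist 466 207
-32 127 635 side 278 172 wrist 731 186
-52 85 549 side 173 237 wrist 503 199
-52 85 635 side 281 231 wrist 703 183
-52 95 549 side 174 226 wrist 497 211
-52 95 635 side 282 220 wrist 708 194
-52 110 549 side 175 209 wrist 488 232
-52 110 635 side 283 203 wrist 718 214
-52 127 549 side 176 189 wrist 476 260
-52 127 635 side 285 184 wrist 731 241
```

View pics/c5.png

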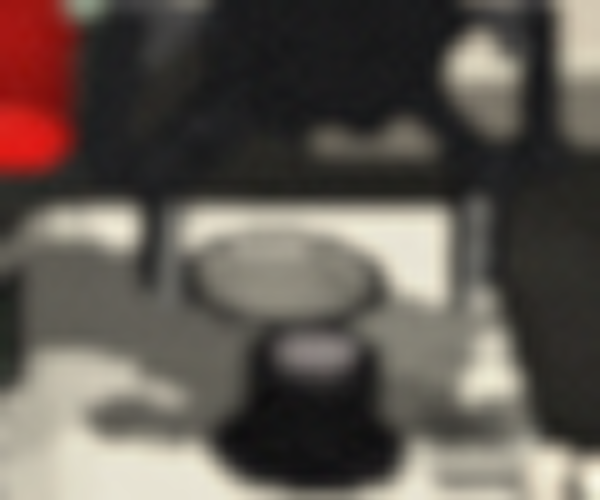

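The fingertips stand about 30 mm higher than the stated TCP suggests. Both views put the open tips near z = 127 at TCP z = 93, and the shut tips met the cap (z = 106) at TCP z = 89. I'll take that offset as real and go lower, step by step, watching the force.

carry_out(
  moves=[
    {"tx": 0,"ty": 0.003,"tz": 0.06,"twist": 0,"fingers": 1},
    {"tx": 0,"ty": 0,"tz": 0,"twist": 0,"fingers": 1},
  ],
)

```text
clock: 6.02
eef_pos: [591.8, -31.9, 73.8]
tool_rot: [-3.138, -0.0, 1.482]
force: [-0.4, 0.0, -0.6]
width: 85.4
gripper_force: 0.0
```

carry_out(
  moves=[
    {"tx": 0,"ty": 0,"tz": 0.06,"twist": 0,"fingers": 1},
    {"tx": 0,"ty": 0,"tz": 0,"twist": 0,"fingers": 1},
    {"tx": 0,"ty": 0,"tz": 0,"twist": 0,"fingers": 1},
  ],
)

```text
clock: 6.4
eef_pos: [593.3, -32.4, 57.6]
tool_rot: [-3.141, 0.0, 1.482]
force: [0.1, 0.3, -0.4]
width: 85.6
gripper_force: 0.0
```

carry_out(
  moves=[
    {"tx": 0,"ty": 0,"tz": 0,"twist": 0,"fingers": 0.55},
    {"tx": 0,"ty": 0,"tz": 0,"twist": 0,"fingers": 0.55},
    {"tx": 0,"ty": 0,"tz": 0,"twist": 0,"fingers": 0.55},
  ],
)

```text
clock: 6.78
eef_pos: [593.5, -32.2, 58.0]
tool_rot: [3.141, -0.0, 1.483]
force: [-0.3, 0.4, -0.3]
width: 47.1
gripper_force: 0.0
```

```bash
python3 r.py
```

```text
eef_pos [593.5188 -32.21    58.0347]
tool_rot [ 3.1412e+00 -1.0000e-04  1.4825e+00]
force [-0.332   0.3851 -0.2782]
torque [ 0.0141 -0.021  -0.0097]
qpos [-0.2144  0.7862  0.36    1.8098 -0.4404  0.625   0.3221]
tau [ 9.30000e-03 -5.52021e+01  6.39520e+00 -1.22326e+01  7.90000e-03
 -1.50000e-03 -1.00000e-04]
6.775 47.134459421222864 0.0
```

carry_out(
  moves=[
    {"tx": 0,"ty": 0,"tz": 0,"twist": 0,"fingers": 0},
    {"tx": 0,"ty": 0,"tz": 0,"twist": 0,"fingers": 0},
    {"tx": 0,"ty": 0,"tz": 0,"twist": 0,"fingers": 0},
  ],
)

```text
clock: 7.15
eef_pos: [593.8, -32.3, 58.4]
tool_rot: [3.141, -0.0, 1.482]
force: [-1.4, 0.3, 5.8]
width: 42.6
gripper_force: 60.6
```

```bash
python3 r.py
```

```text
eef_pos [593.7698 -32.3053  58.3806]
tool_rot [ 3.1406e+00 -2.0000e-04  1.4824e+00]
force [-1.4196  0.2956  5.8397]
torque [ 0.0604  0.1086 -0.0092]
qpos [-0.2143  0.7858  0.3602  1.8095 -0.4403  0.6253  0.3221]
tau [ 1.85400e-01 -5.21143e+01  6.02520e+00 -1.15051e+01  1.98000e-02
 -2.47300e-01  2.20000e-03]
7.15 42.62406373257908 60.60537099838257
```

```bash
cat > q.py <<'E'
from cell import ctrl
import numpy as np
s=ctrl.read_state(); print('t',s['clock'],'yaw_deg',round(np.degrees(s['tool_rot'][2]),2),'Mz',round(s['torque'][2],3),'tau7',round(s['tau'][6],3),'F',np.round(s['force'],1),'w',round(s['width'],1))
E
python3 q.py
```

```text
t 7.15 yaw_deg 84.94 Mz -0.009 tau7 0.002 F [-1.4  0.3  5.8] w 42.6
```

carry_out(
  moves=[
    {"tx": 0,"ty": 0,"tz": 0,"twist": -0.015,"fingers": 0},
    {"tx": 0,"ty": 0,"tz": 0,"twist": 0,"fingers": 0},
  ],
)

```text
clock: 7.4
eef_pos: [593.8, -32.3, 58.4]
tool_rot: [3.141, -0.0, 1.53]
force: [0.4, -0.6, 5.6]
width: 42.4
gripper_force: 61.3
```

```bash
python3 q.py
```

```text
t 7.4 yaw_deg 87.64 Mz -0.088 tau7 0.155 F [ 0.4 -0.6  5.6] w 42.4
```

carry_out(
  moves=[
    {"tx": 0,"ty": 0,"tz": 0,"twist": -0.015,"fingers": 0},
    {"tx": 0,"ty": 0,"tz": 0,"twist": 0,"fingers": 0},
  ],
)

```text
clock: 7.65
eef_pos: [593.8, -32.2, 58.4]
tool_rot: [3.141, -0.0, 1.576]
force: [-1.1, 0.4, 10.6]
width: 42.5
gripper_force: 62.9
```

```bash
python3 q.py
```

```text
t 7.65 yaw_deg 90.31 Mz -0.172 tau7 0.231 F [-1.1  0.4 10.6] w 42.5
```

carry_out(
  moves=[
    {"tx": 0,"ty": 0,"tz": 0,"twist": -0.015,"fingers": 0},
    {"tx": 0,"ty": 0,"tz": 0,"twist": 0,"fingers": 0},
  ],
)

```text
clock: 7.9
eef_pos: [593.8, -32.2, 58.4]
tool_rot: [3.141, -0.0, 1.624]
force: [0.2, -0.2, 1.7]
width: 42.8
gripper_force: 61.7
```

```bash
python3 q.py
```

```text
t 7.9 yaw_deg 93.03 Mz -0.055 tau7 0.161 F [ 0.2 -0.2  1.7] w 42.8
```

carry_out(
  moves=[
    {"tx": 0,"ty": 0,"tz": 0,"twist": -0.015,"fingers": 0},
    {"tx": 0,"ty": 0,"tz": 0,"twist": 0,"fingers": 0},
  ],
)

```text
clock: 8.15
eef_pos: [593.8, -32.3, 58.4]
tool_rot: [3.141, -0.0, 1.671]
force: [0.2, 0.2, 2.1]
width: 42.3
gripper_force: 61.8
```

```bash
python3 q.py
```

```text
t 8.15 yaw_deg 95.73 Mz -0.01 tau7 0.105 F [0.2 0.2 2.1] w 42.3
```

carry_out(
  moves=[
    {"tx": 0,"ty": 0,"tz": 0,"twist": -0.015,"fingers": 0},
    {"tx": 0,"ty": 0,"tz": 0,"twist": 0,"fingers": 0},
  ],
)

```text
clock: 8.4
eef_pos: [593.9, -32.3, 58.4]
tool_rot: [3.14, 0.0, 1.718]
force: [0.8, -0.4, 5.0]
width: 42.8
gripper_force: 61.8
```

```bash
python3 q.py
```

```text
t 8.4 yaw_deg 98.45 Mz 0.003 tau7 0.047 F [ 0.8 -0.4  5. ] w 42.8
```

carry_out(
  moves=[
    {"tx": 0,"ty": 0,"tz": 0,"twist": -0.015,"fingers": 0},
    {"tx": 0,"ty": 0,"tz": 0,"twist": 0,"fingers": 0},
  ],
)

```text
clock: 8.65
eef_pos: [593.9, -32.3, 58.4]
tool_rot: [3.14, 0.0, 1.765]
force: [-0.0, -1.2, 1.1]
width: 42.6
gripper_force: 61.6
```

```bash
python3 q.py
```

```text
t 8.65 yaw_deg 101.15 Mz 0.134 tau7 -0.015 F [-0.  -1.2  1.1] w 42.6
```

carry_out(
  moves=[
    {"tx": 0,"ty": 0,"tz": 0,"twist": -0.015,"fingers": 0},
    {"tx": 0,"ty": 0,"tz": 0,"twist": 0,"fingers": 0},
  ],
)

```text
clock: 8.9
eef_pos: [593.9, -32.3, 58.4]
tool_rot: [3.14, 0.0, 1.813]
force: [-0.5, -0.2, 10.0]
width: 42.5
gripper_force: 63.0
```

```bash
python3 q.py
```

```text
t 8.9 yaw_deg 103.86 Mz 0.172 tau7 -0.067 F [-0.5 -0.2 10. ] w 42.5
```

carry_out(
  moves=[
    {"tx": 0,"ty": 0,"tz": 0,"twist": -0.015,"fingers": 0},
    {"tx": 0,"ty": 0,"tz": 0,"twist": 0,"fingers": 0},
  ],
)

```text
clock: 9.15
eef_pos: [593.9, -32.3, 58.4]
tool_rot: [3.14, 0.0, 1.859]
force: [-0.3, 0.3, 6.3]
width: 42.6
gripper_force: 62.4
```

```bash
python3 q.py
```

```text
t 9.15 yaw_deg 106.53 Mz 0.074 tau7 0.006 F [-0.3  0.3  6.3] w 42.6
```

carry_out(
  moves=[
    {"tx": 0,"ty": 0,"tz": 0,"twist": -0.015,"fingers": 0},
    {"tx": 0,"ty": 0,"tz": 0,"twist": 0,"fingers": 0},
  ],
)

```text
clock: 9.4
eef_pos: [593.9, -32.2, 58.4]
tool_rot: [3.14, 0.0, 1.906]
force: [-1.0, 1.1, 10.6]
width: 42.6
gripper_force: 63.0
```

```bash
python3 q.py
```

```text
t 9.4 yaw_deg 109.19 Mz -0.156 tau7 0.251 F [-1.   1.1 10.6] w 42.6
```

carry_out(
  moves=[
    {"tx": 0,"ty": 0,"tz": 0,"twist": -0.015,"fingers": 0},
    {"tx": 0,"ty": 0,"tz": 0,"twist": 0,"fingers": 0},
  ],
)

```text
clock: 9.65
eef_pos: [593.9, -32.3, 58.4]
tool_rot: [3.14, 0.0, 1.953]
force: [-1.1, 0.2, 10.2]
width: 42.6
gripper_force: 62.9
```

```bash
python3 q.py
```

```text
t 9.65 yaw_deg 111.89 Mz -0.069 tau7 0.189 F [-1.1  0.2 10.2] w 42.6
```

carry_out(
  moves=[
    {"tx": 0,"ty": 0,"tz": 0,"twist": -0.015,"fingers": 0},
    {"tx": 0,"ty": 0,"tz": 0,"twist": 0,"fingers": 0},
  ],
)

```text
clock: 9.9
eef_pos: [593.9, -32.2, 58.4]
tool_rot: [3.14, 0.0, 2.0]
force: [0.3, 0.3, 1.9]
width: 42.5
gripper_force: 61.5
```

```bash
python3 q.py
```

```text
t 9.9 yaw_deg 114.61 Mz -0.123 tau7 0.126 F [0.3 0.3 1.9] w 42.5
```

carry_out(
  moves=[
    {"tx": 0,"ty": 0,"tz": 0,"twist": -0.015,"fingers": 0},
    {"tx": 0,"ty": 0,"tz": 0,"twist": 0,"fingers": 0},
  ],
)

```text
clock: 10.15
eef_pos: [593.9, -32.2, 58.4]
tool_rot: [3.14, 0.0, 2.048]
force: [-1.6, 0.9, 8.8]
width: 42.8
gripper_force: 62.9
```

```bash
python3 q.py
```

```text
t 10.15 yaw_deg 117.32 Mz 0.06 tau7 0.071 F [-1.6  0.9  8.8] w 42.8
```

tau7 falls at the same slope in each click and repeats every 20.0°. I'm on to the second notch, which is the earliest place the stop could be, so I'll take finer steps.

carry_out(
  moves=[
    {"tx": 0,"ty": 0,"tz": 0,"twist": -0.015,"fingers": 0},
    {"tx": 0,"ty": 0,"tz": 0,"twist": -0.015,"fingers": 0},
    {"tx": 0,"ty": 0,"tz": 0,"twist": 0,"fingers": 0},
  ],
)

```text
clock: 10.52
eef_pos: [594.0, -32.2, 58.4]
tool_rot: [3.14, 0.001, 2.142]
force: [1.9, -0.4, 1.8]
width: 42.2
gripper_force: 61.6
```

```bash
python3 q.py
```

```text
t 10.525 yaw_deg 122.75 Mz 0.072 tau7 -0.052 F [ 1.9 -0.4  1.8] w 42.2
```

carry_out(
  moves=[
    {"tx": 0,"ty": 0,"tz": 0,"twist": -0.015,"fingers": 0},
    {"tx": 0,"ty": 0,"tz": 0,"twist": 0,"fingers": 0},
  ],
)

```text
clock: 10.78
eef_pos: [594.0, -32.2, 58.4]
tool_rot: [3.14, 0.001, 2.19]
force: [-0.9, 0.5, 9.8]
width: 42.4
gripper_force: 62.8
```

```bash
python3 q.py
```

```text
t 10.775 yaw_deg 125.46 Mz 0.183 tau7 -0.077 F [-0.9  0.5  9.8] w 42.4
```

carry_out(
  moves=[
    {"tx": 0,"ty": 0,"tz": 0,"twist": -0.015,"fingers": 0},
    {"tx": 0,"ty": 0,"tz": 0,"twist": 0,"fingers": 0},
  ],
)

```text
clock: 11.02
eef_pos: [594.0, -32.2, 58.4]
tool_rot: [3.14, 0.001, 2.236]
force: [-1.1, 1.2, 8.8]
width: 42.6
gripper_force: 62.3
```

```bash
python3 q.py
```

```text
t 11.025 yaw_deg 128.1 Mz -0.133 tau7 0.189 F [-1.1  1.2  8.8] w 42.6
```

carry_out(
  moves=[
    {"tx": 0,"ty": 0,"tz": 0,"twist": -0.01,"fingers": 0},
    {"tx": 0,"ty": 0,"tz": 0,"twist": 0,"fingers": 0},
  ],
)

```text
clock: 11.28
eef_pos: [594.0, -32.2, 58.4]
tool_rot: [3.14, 0.001, 2.267]
force: [-0.7, 0.9, 10.0]
width: 42.8
gripper_force: 62.9
```

```bash
python3 q.py
```

```text
t 11.275 yaw_deg 129.88 Mz -0.145 tau7 0.206 F [-0.7  0.9 10. ] w 42.8
```

carry_out(
  moves=[
    {"tx": 0,"ty": 0,"tz": 0,"twist": -0.008,"fingers": 0},
    {"tx": 0,"ty": 0,"tz": 0,"twist": 0,"fingers": 0},
  ],
)

```text
clock: 11.52
eef_pos: [594.0, -32.2, 58.4]
tool_rot: [3.14, 0.001, 2.292]
force: [-1.2, 0.3, 10.5]
width: 42.4
gripper_force: 62.9
```

```bash
python3 q.py
```

```text
t 11.525 yaw_deg 131.33 Mz -0.086 tau7 0.163 F [-1.2  0.3 10.5] w 42.4
```

carry_out(
  moves=[
    {"tx": 0,"ty": 0,"tz": 0,"twist": -0.005,"fingers": 0},
    {"tx": 0,"ty": 0,"tz": 0,"twist": 0,"fingers": 0},
  ],
)

```text
clock: 11.78
eef_pos: [594.0, -32.1, 58.4]
tool_rot: [3.14, 0.001, 2.308]
force: [-1.6, 1.1, 6.3]
width: 42.5
gripper_force: 62.5
```

```bash
python3 q.py
```

```text
t 11.775 yaw_deg 132.23 Mz -0.089 tau7 0.127 F [-1.6  1.1  6.3] w 42.5
```

No stop at that notch, so on to the next.

carry_out(
  moves=[
    {"tx": 0,"ty": 0,"tz": 0,"twist": -0.015,"fingers": 0},
    {"tx": 0,"ty": 0,"tz": 0,"twist": -0.015,"fingers": 0},
    {"tx": 0,"ty": 0,"tz": 0,"twist": -0.015,"fingers": 0},
    {"tx": 0,"ty": 0,"tz": 0,"twist": 0,"fingers": 0},
  ],
)

```text
clock: 12.28
eef_pos: [594.0, -32.1, 58.3]
tool_rot: [3.141, 0.001, 2.45]
force: [0.9, -0.0, 2.6]
width: 42.7
gripper_force: 61.6
```

```bash
python3 q.py
```

```text
t 12.275 yaw_deg 140.38 Mz 0.046 tau7 0.002 F [ 0.9 -0.   2.6] w 42.7
```

carry_out(
  moves=[
    {"tx": 0,"ty": 0,"tz": 0,"twist": -0.015,"fingers": 0},
    {"tx": 0,"ty": 0,"tz": 0,"twist": -0.015,"fingers": 0},
    {"tx": 0,"ty": 0,"tz": 0,"twist": 0,"fingers": 0},
  ],
)

```text
clock: 12.65
eef_pos: [594.1, -32.1, 58.4]
tool_rot: [3.141, 0.001, 2.544]
force: [1.2, 0.5, 7.3]
width: 42.7
gripper_force: 62.4
```

```bash
python3 q.py
```

```text
t 12.65 yaw_deg 145.78 Mz 0.029 tau7 0.013 F [1.2 0.5 7.3] w 42.7
```

carry_out(
  moves=[
    {"tx": 0,"ty": 0,"tz": 0,"twist": -0.015,"fingers": 0},
    {"tx": 0,"ty": 0,"tz": 0,"twist": 0,"fingers": 0},
  ],
)

```text
clock: 12.9
eef_pos: [594.1, -32.1, 58.4]
tool_rot: [3.14, 0.001, 2.591]
force: [-0.9, 1.7, 4.9]
width: 42.8
gripper_force: 62.4
```

```bash
python3 q.py
```

```text
t 12.9 yaw_deg 148.43 Mz -0.148 tau7 0.223 F [-0.9  1.7  4.9] w 42.8
```

carry_out(
  moves=[
    {"tx": 0,"ty": 0,"tz": 0,"twist": -0.01,"fingers": 0},
    {"tx": 0,"ty": 0,"tz": 0,"twist": 0,"fingers": 0},
  ],
)

```text
clock: 13.15
eef_pos: [594.1, -32.1, 58.4]
tool_rot: [3.141, 0.001, 2.622]
force: [0.2, 0.4, 1.6]
width: 42.2
gripper_force: 61.7
```

```bash
python3 q.py
```

```text
t 13.15 yaw_deg 150.23 Mz -0.157 tau7 0.192 F [0.2 0.4 1.6] w 42.2
```

carry_out(
  moves=[
    {"tx": 0,"ty": 0,"tz": 0,"twist": -0.008,"fingers": 0},
    {"tx": 0,"ty": 0,"tz": 0,"twist": 0,"fingers": 0},
  ],
)

```text
clock: 13.4
eef_pos: [594.1, -32.1, 58.4]
tool_rot: [3.141, 0.001, 2.647]
force: [-0.3, 0.9, 2.4]
width: 42.8
gripper_force: 61.9
```

```bash
python3 q.py
```

```text
t 13.4 yaw_deg 151.67 Mz -0.103 tau7 0.153 F [-0.3  0.9  2.4] w 42.8
```

carry_out(
  moves=[
    {"tx": 0,"ty": 0,"tz": 0,"twist": -0.005,"fingers": 0},
    {"tx": 0,"ty": 0,"tz": 0,"twist": 0,"fingers": 0},
  ],
)

```text
clock: 13.65
eef_pos: [594.1, -32.1, 58.4]
tool_rot: [3.141, 0.001, 2.663]
force: [1.3, 0.8, 5.3]
width: 42.4
gripper_force: 61.8
```

```bash
python3 q.py;python3 r.py|grep qpos
```

```text
t 13.65 yaw_deg 152.57 Mz -0.124 tau7 0.119 F [1.3 0.8 5.3] w 42.4
qpos [-0.0193  0.7539  0.0421  1.8032 -0.0528  0.584   1.1474]
```

carry_out(
  moves=[
    {"tx": 0,"ty": 0,"tz": 0,"twist": -0.015,"fingers": 0},
    {"tx": 0,"ty": 0,"tz": 0,"twist": -0.015,"fingers": 0},
    {"tx": 0,"ty": 0,"tz": 0,"twist": -0.015,"fingers": 0},
    {"tx": 0,"ty": 0,"tz": 0,"twist": 0,"fingers": 0},
  ],
)

```text
clock: 14.15
eef_pos: [594.1, -32.1, 58.4]
tool_rot: [3.141, 0.001, 2.805]
force: [-0.9, 1.1, 3.2]
width: 42.8
gripper_force: 62.0
```

```bash
python3 q.py
```

```text
t 14.15 yaw_deg 160.72 Mz 0.029 tau7 -0.006 F [-0.9  1.1  3.2] w 42.8
```

carry_out(
  moves=[
    {"tx": 0,"ty": 0,"tz": 0,"twist": -0.015,"fingers": 0},
    {"tx": 0,"ty": 0,"tz": 0,"twist": -0.015,"fingers": 0},
    {"tx": 0,"ty": 0,"tz": 0,"twist": 0,"fingers": 0},
  ],
)

```text
clock: 14.52
eef_pos: [594.1, -32.0, 58.3]
tool_rot: [3.141, 0.001, 2.899]
force: [-1.2, 0.3, 4.3]
width: 42.6
gripper_force: 62.3
```

```bash
python3 q.py
```

```text
t 14.525 yaw_deg 166.1 Mz 0.031 tau7 0.068 F [-1.2  0.3  4.3] w 42.6
```

carry_out(
  moves=[
    {"tx": 0,"ty": 0,"tz": 0,"twist": -0.015,"fingers": 0},
    {"tx": 0,"ty": 0,"tz": 0,"twist": 0,"fingers": 0},
  ],
)

```text
clock: 14.78
eef_pos: [594.1, -32.0, 58.4]
tool_rot: [3.141, 0.001, 2.946]
force: [-0.8, 0.5, 7.0]
width: 42.9
gripper_force: 62.6
```

```bash
python3 q.py
```

```text
t 14.775 yaw_deg 168.77 Mz -0.15 tau7 0.244 F [-0.8  0.5  7. ] w 42.9
```

carry_out(
  moves=[
    {"tx": 0,"ty": 0,"tz": 0,"twist": -0.008,"fingers": 0},
    {"tx": 0,"ty": 0,"tz": 0,"twist": 0,"fingers": 0},
  ],
)

```text
clock: 15.02
eef_pos: [594.1, -32.0, 58.4]
tool_rot: [3.141, 0.001, 2.971]
force: [-1.0, 0.2, 8.7]
width: 42.6
gripper_force: 63.0
```

```bash
python3 q.py
```

```text
t 15.025 yaw_deg 170.2 Mz -0.165 tau7 0.2 F [-1.   0.2  8.7] w 42.6
```

carry_out(
  moves=[
    {"tx": 0,"ty": 0,"tz": 0,"twist": -0.005,"fingers": 0},
    {"tx": 0,"ty": 0,"tz": 0,"twist": 0,"fingers": 0},
  ],
)

```text
clock: 15.28
eef_pos: [594.1, -32.0, 58.4]
tool_rot: [3.141, 0.002, 2.986]
force: [-0.4, 2.0, 2.1]
width: 42.5
gripper_force: 61.8
```

```bash
python3 q.py
```

```text
t 15.275 yaw_deg 171.1 Mz -0.193 tau7 0.193 F [-0.4  2.   2.1] w 42.5
```

carry_out(
  moves=[
    {"tx": 0,"ty": 0,"tz": 0,"twist": -0.005,"fingers": 0},
    {"tx": 0,"ty": 0,"tz": 0,"twist": 0,"fingers": 0},
  ],
)

```text
clock: 15.52
eef_pos: [594.1, -32.0, 58.4]
tool_rot: [3.141, 0.002, 3.002]
force: [1.5, 0.9, 3.6]
width: 42.5
gripper_force: 61.8
```

```bash
python3 q.py
```

```text
t 15.525 yaw_deg 171.99 Mz -0.188 tau7 0.209 F [1.5 0.9 3.6] w 42.5
```

carry_out(
  moves=[
    {"tx": 0,"ty": 0,"tz": 0,"twist": -0.005,"fingers": 0},
    {"tx": 0,"ty": 0,"tz": 0,"twist": 0,"fingers": 0},
  ],
)

```text
clock: 15.78
eef_pos: [594.1, -32.0, 58.4]
tool_rot: [3.141, 0.002, 3.017]
force: [1.8, 0.7, 3.8]
width: 42.5
gripper_force: 61.7
```

```bash
python3 q.py
```

```text
t 15.775 yaw_deg 172.88 Mz -0.197 tau7 0.229 F [1.8 0.7 3.8] w 42.5
```

carry_out(
  moves=[
    {"tx": 0,"ty": 0,"tz": 0,"twist": -0.003,"fingers": 0},
    {"tx": 0,"ty": 0,"tz": 0,"twist": 0,"fingers": 0},
  ],
)

```text
clock: 16.02
eef_pos: [594.1, -31.9, 58.4]
tool_rot: [3.141, 0.002, 3.027]
force: [-0.3, 1.5, 3.5]
width: 42.5
gripper_force: 62.2
```

```bash
python3 q.py
```

```text
t 16.025 yaw_deg 173.41 Mz -0.226 tau7 0.233 F [-0.3  1.5  3.5] w 42.5
```

carry_out(
  moves=[
    {"tx": 0,"ty": 0,"tz": 0,"twist": -0.006,"fingers": 0},
    {"tx": 0,"ty": 0,"tz": 0,"twist": 0,"fingers": 0},
  ],
)

```text
clock: 16.27
eef_pos: [594.1, -32.0, 58.4]
tool_rot: [3.141, 0.001, 3.045]
force: [-1.9, 1.5, 7.5]
width: 42.3
gripper_force: 62.7
```

```bash
python3 q.py
```

```text
t 16.275 yaw_deg 174.49 Mz -0.286 tau7 0.276 F [-1.9  1.5  7.5] w 42.3
```

carry_out(
  moves=[
    {"tx": 0,"ty": 0,"tz": 0,"twist": -0.006,"fingers": 0},
    {"tx": 0,"ty": 0,"tz": 0,"twist": 0,"fingers": 0},
  ],
)

```text
clock: 16.52
eef_pos: [594.1, -31.9, 58.4]
tool_rot: [3.141, 0.002, 3.064]
force: [0.2, 1.2, 2.3]
width: 42.4
gripper_force: 61.7
```

```bash
python3 q.py
```

```text
t 16.525 yaw_deg 175.56 Mz -0.241 tau7 0.302 F [0.2 1.2 2.3] w 42.4
```

carry_out(
  moves=[
    {"tx": 0,"ty": 0,"tz": 0,"twist": -0.006,"fingers": 0},
    {"tx": 0,"ty": 0,"tz": 0,"twist": 0,"fingers": 0},
  ],
)

```text
clock: 16.77
eef_pos: [594.1, -31.9, 58.4]
tool_rot: [3.141, 0.001, 3.083]
force: [0.2, 0.4, 9.7]
width: 42.1
gripper_force: 62.9
```

```bash
python3 q.py
```

```text
t 16.775 yaw_deg 176.63 Mz -0.293 tau7 0.339 F [0.2 0.4 9.7] w 42.1
```

The torque rises all the way to tau7 ≈ 0.34, where a normal click would have fallen to about zero. That is the stop, met gently, and the start notch was the fifth. Now clockwise, counting clicks.

carry_out(
  moves=[
    {"tx": 0,"ty": 0,"tz": 0,"twist": 0.015,"fingers": 0},
    {"tx": 0,"ty": 0,"tz": 0,"twist": 0.015,"fingers": 0},
    {"tx": 0,"ty": 0,"tz": 0,"twist": 0.015,"fingers": 0},
    {"tx": 0,"ty": 0,"tz": 0,"twist": 0,"fingers": 0},
  ],
)

```text
clock: 17.27
eef_pos: [594.1, -32.0, 58.4]
tool_rot: [3.141, 0.001, 2.942]
force: [-0.4, 0.2, 7.7]
width: 42.4
gripper_force: 62.8
```

```bash
python3 q.py
```

```text
t 17.275 yaw_deg 168.55 Mz -0.115 tau7 0.083 F [-0.4  0.2  7.7] w 42.4
```

carry_out(
  moves=[
    {"tx": 0,"ty": 0,"tz": 0,"twist": 0.02,"fingers": 0},
    {"tx": 0,"ty": 0,"tz": 0,"twist": 0,"fingers": 0},
  ],
)

```text
clock: 17.52
eef_pos: [594.1, -32.0, 58.4]
tool_rot: [3.141, 0.001, 2.88]
force: [1.8, 0.2, 3.4]
width: 42.6
gripper_force: 61.7
```

```bash
python3 q.py
```

```text
t 17.525 yaw_deg 165.02 Mz 0.134 tau7 -0.285 F [1.8 0.2 3.4] w 42.6
```

carry_out(
  moves=[
    {"tx": 0,"ty": 0,"tz": 0,"twist": 0.02,"fingers": 0},
    {"tx": 0,"ty": 0,"tz": 0,"twist": 0,"fingers": 0},
  ],
)

```text
clock: 17.77
eef_pos: [594.0, -32.0, 58.3]
tool_rot: [3.141, 0.001, 2.817]
force: [-2.0, 1.3, 7.5]
width: 42.4
gripper_force: 62.8
```

```bash
python3 q.py
```

```text
t 17.775 yaw_deg 161.4 Mz 0.141 tau7 -0.203 F [-2.   1.3  7.5] w 42.4
```

carry_out(
  moves=[
    {"tx": 0,"ty": 0,"tz": 0,"twist": 0.02,"fingers": 0},
    {"tx": 0,"ty": 0,"tz": 0,"twist": 0,"fingers": 0},
  ],
)

```text
clock: 18.02
eef_pos: [594.1, -32.1, 58.4]
tool_rot: [3.141, 0.001, 2.754]
force: [1.8, -0.1, 2.8]
width: 42.7
gripper_force: 61.7
```

```bash
python3 q.py
```

```text
t 18.025 yaw_deg 157.78 Mz -0.033 tau7 -0.124 F [ 1.8 -0.1  2.8] w 42.7
```

carry_out(
  moves=[
    {"tx": 0,"ty": 0,"tz": 0,"twist": 0.02,"fingers": 0},
    {"tx": 0,"ty": 0,"tz": 0,"twist": 0,"fingers": 0},
  ],
)

```text
clock: 18.27
eef_pos: [594.1, -32.1, 58.4]
tool_rot: [3.141, 0.001, 2.691]
force: [-0.8, 1.4, 10.4]
width: 42.7
gripper_force: 63.1
```

```bash
python3 q.py
```

```text
t 18.275 yaw_deg 154.16 Mz -0.053 tau7 -0.038 F [-0.8  1.4 10.4] w 42.7
```

carry_out(
  moves=[
    {"tx": 0,"ty": 0,"tz": 0,"twist": 0.02,"fingers": 0},
    {"tx": 0,"ty": 0,"tz": 0,"twist": 0,"fingers": 0},
  ],
)

```text
clock: 18.52
eef_pos: [594.1, -32.1, 58.4]
tool_rot: [3.141, 0.001, 2.627]
force: [0.4, 0.9, 3.7]
width: 42.9
gripper_force: 61.8
```

```bash
python3 q.py
```

```text
t 18.525 yaw_deg 150.54 Mz -0.168 tau7 0.044 F [0.4 0.9 3.7] w 42.9
```

carry_out(
  moves=[
    {"tx": 0,"ty": 0,"tz": 0,"twist": 0.02,"fingers": 0},
    {"tx": 0,"ty": 0,"tz": 0,"twist": 0,"fingers": 0},
  ],
)

```text
clock: 18.77
eef_pos: [594.1, -32.1, 58.4]
tool_rot: [3.141, 0.001, 2.565]
force: [0.5, 0.6, 6.2]
width: 42.4
gripper_force: 62.4
```

```bash
python3 q.py
```

```text
t 18.775 yaw_deg 146.98 Mz 0.045 tau7 -0.15 F [0.5 0.6 6.2] w 42.4
```

carry_out(
  moves=[
    {"tx": 0,"ty": 0,"tz": 0,"twist": 0.02,"fingers": 0},
    {"tx": 0,"ty": 0,"tz": 0,"twist": 0,"fingers": 0},
  ],
)

```text
clock: 19.02
eef_pos: [594.1, -32.2, 58.4]
tool_rot: [3.141, 0.001, 2.503]
force: [0.2, -0.6, 8.9]
width: 42.4
gripper_force: 62.9
```

```bash
python3 q.py
```

```text
t 19.025 yaw_deg 143.41 Mz 0.199 tau7 -0.24 F [ 0.2 -0.6  8.9] w 42.4
```

carry_out(
  moves=[
    {"tx": 0,"ty": 0,"tz": 0,"twist": 0.02,"fingers": 0},
    {"tx": 0,"ty": 0,"tz": 0,"twist": 0.02,"fingers": 0},
    {"tx": 0,"ty": 0,"tz": 0,"twist": 0,"fingers": 0},
  ],
)

```text
clock: 19.4
eef_pos: [594.0, -32.1, 58.4]
tool_rot: [3.141, 0.001, 2.377]
force: [-1.7, -0.0, 9.5]
width: 42.5
gripper_force: 63.2
```

```bash
python3 q.py
```

```text
t 19.4 yaw_deg 136.17 Mz -0.074 tau7 -0.085 F [-1.7 -0.   9.5] w 42.5
```

carry_out(
  moves=[
    {"tx": 0,"ty": 0,"tz": 0,"twist": 0.03,"fingers": 0},
    {"tx": 0,"ty": 0,"tz": 0,"twist": 0,"fingers": 0},
  ],
)

```text
clock: 19.65
eef_pos: [594.0, -32.2, 58.4]
tool_rot: [3.141, 0.001, 2.282]
force: [-1.2, -0.4, 10.6]
width: 42.4
gripper_force: 63.2
```

```bash
python3 q.py
```

```text
t 19.65 yaw_deg 130.73 Mz -0.166 tau7 -0.007 F [-1.2 -0.4 10.6] w 42.4
```

carry_out(
  moves=[
    {"tx": 0,"ty": 0,"tz": 0,"twist": 0.02,"fingers": 0},
    {"tx": 0,"ty": 0,"tz": 0,"twist": 0.02,"fingers": 0},
    {"tx": 0,"ty": 0,"tz": 0,"twist": 0,"fingers": 0},
  ],
)

```text
clock: 20.02
eef_pos: [594.0, -32.2, 58.4]
tool_rot: [3.141, 0.001, 2.157]
force: [-1.1, 1.0, 5.9]
width: 42.5
gripper_force: 62.5
```

```bash
python3 q.py
```

```text
t 20.025 yaw_deg 123.61 Mz 0.145 tau7 -0.257 F [-1.1  1.   5.9] w 42.5
```

carry_out(
  moves=[
    {"tx": 0,"ty": 0,"tz": 0,"twist": 0.02,"fingers": 0},
    {"tx": 0,"ty": 0,"tz": 0,"twist": 0.02,"fingers": 0},
    {"tx": 0,"ty": 0,"tz": 0,"twist": 0,"fingers": 0},
  ],
)

```text
clock: 20.4
eef_pos: [593.9, -32.2, 58.4]
tool_rot: [3.141, 0.001, 2.031]
force: [-0.5, 0.7, 4.8]
width: 42.1
gripper_force: 62.4
```

```bash
python3 q.py
```

```text
t 20.4 yaw_deg 116.37 Mz 0.036 tau7 -0.096 F [-0.5  0.7  4.8] w 42.1
```

carry_out(
  moves=[
    {"tx": 0,"ty": 0,"tz": 0,"twist": 0.03,"fingers": 0},
    {"tx": 0,"ty": 0,"tz": 0,"twist": 0,"fingers": 0},
  ],
)

```text
clock: 20.65
eef_pos: [593.9, -32.2, 58.4]
tool_rot: [3.141, 0.0, 1.936]
force: [-0.0, 0.5, 8.2]
width: 42.7
gripper_force: 62.5
```

```bash
python3 q.py
```

```text
t 20.65 yaw_deg 110.93 Mz -0.175 tau7 -0.018 F [-0.   0.5  8.2] w 42.7
```

carry_out(
  moves=[
    {"tx": 0,"ty": 0,"tz": 0,"twist": 0.03,"fingers": 0},
    {"tx": 0,"ty": 0,"tz": 0,"twist": 0,"fingers": 0},
  ],
)

```text
clock: 20.9
eef_pos: [593.9, -32.2, 58.4]
tool_rot: [3.141, 0.001, 1.843]
force: [-0.2, -0.6, 5.5]
width: 42.5
gripper_force: 62.4
```

```bash
python3 q.py
```

```text
t 20.9 yaw_deg 105.59 Mz 0.192 tau7 -0.331 F [-0.2 -0.6  5.5] w 42.5
```

carry_out(
  moves=[
    {"tx": 0,"ty": 0,"tz": 0,"twist": 0.02,"fingers": 0},
    {"tx": 0,"ty": 0,"tz": 0,"twist": 0,"fingers": 0},
  ],
)

```text
clock: 21.15
eef_pos: [593.9, -32.3, 58.4]
tool_rot: [3.141, 0.0, 1.78]
force: [-0.7, 1.3, 6.5]
width: 42.4
gripper_force: 62.7
```

```bash
python3 q.py
```

```text
t 21.15 yaw_deg 102.0 Mz 0.137 tau7 -0.219 F [-0.7  1.3  6.5] w 42.4
```

Three clicks done, so now the fourth, finely.

carry_out(
  moves=[
    {"tx": 0,"ty": 0,"tz": 0,"twist": 0.02,"fingers": 0},
    {"tx": 0,"ty": 0,"tz": 0,"twist": 0.02,"fingers": 0},
    {"tx": 0,"ty": 0,"tz": 0,"twist": 0.02,"fingers": 0},
    {"tx": 0,"ty": 0,"tz": 0,"twist": 0,"fingers": 0},
  ],
)

```text
clock: 21.65
eef_pos: [593.8, -32.3, 58.4]
tool_rot: [3.141, 0.0, 1.591]
force: [-0.3, 1.4, 8.9]
width: 42.7
gripper_force: 63.2
```

```bash
python3 q.py
```

```text
t 21.65 yaw_deg 91.14 Mz -0.092 tau7 0.026 F [-0.3  1.4  8.9] w 42.7
```

carry_out(
  moves=[
    {"tx": 0,"ty": 0,"tz": 0,"twist": 0.01,"fingers": 0},
    {"tx": 0,"ty": 0,"tz": 0,"twist": 0,"fingers": 0},
  ],
)

```text
clock: 21.9
eef_pos: [593.8, -32.2, 58.4]
tool_rot: [3.141, -0.0, 1.559]
force: [-1.8, 0.6, 10.2]
width: 42.5
gripper_force: 63.1
```

```bash
python3 q.py
```

```text
t 21.9 yaw_deg 89.35 Mz -0.17 tau7 0.123 F [-1.8  0.6 10.2] w 42.5
```

carry_out(
  moves=[
    {"tx": 0,"ty": 0,"tz": 0,"twist": 0.01,"fingers": 0},
    {"tx": 0,"ty": 0,"tz": 0,"twist": 0,"fingers": 0},
  ],
)

```text
clock: 22.15
eef_pos: [593.8, -32.2, 58.4]
tool_rot: [3.141, -0.0, 1.528]
force: [0.1, 1.2, 6.7]
width: 42.5
gripper_force: 62.5
```

```bash
python3 q.py
```

```text
t 22.15 yaw_deg 87.57 Mz -0.01 tau7 0.021 F [0.1 1.2 6.7] w 42.5
```

Torque is back to zero in the fourth click. I'll release, rise, and move over the sample bottle.

carry_out(
  moves=[
    {"tx": 0,"ty": 0,"tz": 0,"twist": 0,"fingers": 1},
    {"tx": 0,"ty": 0,"tz": 0,"twist": 0,"fingers": 1},
    {"tx": 0,"ty": 0,"tz": 0,"twist": 0,"fingers": 1},
    {"tx": 0,"ty": 0,"tz": -0.13,"twist": 0,"fingers": 1},
    {"tx": 0,"ty": 0,"tz": -0.1,"twist": 0,"fingers": 1},
    {"tx": 0,"ty": 0,"tz": 0,"twist": 0,"fingers": 1},
  ],
)

```text
clock: 22.9
eef_pos: [595.1, -32.6, 129.0]
tool_rot: [3.137, 0.0, 1.53]
force: [-0.1, 0.1, -0.1]
width: 85.3
gripper_force: 0.0
```

carry_out(
  moves=[
    {"tx": 0.169,"ty": -0.082,"tz": 0,"twist": 0,"fingers": 1},
    {"tx": 0.169,"ty": -0.082,"tz": 0,"twist": 0,"fingers": 1},
    {"tx": 0.169,"ty": -0.082,"tz": 0,"twist": 0,"fingers": 1},
    {"tx": 0.169,"ty": -0.082,"tz": 0,"twist": 0,"fingers": 1},
    {"tx": 0.169,"ty": -0.082,"tz": 0,"twist": 0,"fingers": 1},
    {"tx": 0.169,"ty": -0.082,"tz": 0,"twist": 0,"fingers": 1},
    {"tx": 0.169,"ty": -0.082,"tz": 0,"twist": 0,"fingers": 1},
    {"tx": 0,"ty": 0,"tz": 0,"twist": 0,"fingers": 1},
    {"tx": 0,"ty": 0,"tz": 0,"twist": 0,"fingers": 1},
    {"tx": 0,"ty": 0,"tz": 0,"twist": 0,"fingers": 1},
  ],
)

```text
clock: 24.15
eef_pos: [436.7, 327.5, 126.6]
tool_rot: [3.142, 0.001, 1.527]
force: [-0.0, 0.0, -0.0]
width: 85.4
gripper_force: 0.0
```

```bash
python3 r.py; python3 - <<'E'
from h import *
d=snap('wrist','w6'); print('cap pred',proj(d,[437.4,330,97]),'foot',proj(d,[437.4,330,0]))
E
```

```text
eef_pos [436.6774 327.493  126.595 ]
tool_rot [3.1415e+00 1.2000e-03 1.5267e+00]
force [-0.0367  0.0472 -0.0396]
torque [-0.0087 -0.003  -0.0018]
qpos [-0.9982  0.6445  0.4687  1.9042 -0.436   0.6951 -0.314 ]
tau [-7.13500e-01 -4.81797e+01  6.25520e+00 -1.34170e+01 -1.60000e-02
  1.46000e-02  3.60000e-03]
24.15 85.43949206383122 0.0
cap pred (np.float64(254.72443900985317), np.float64(212.09829796763668)) foot (np.float64(254.59075355123468), np.float64(182.22596097118546))
```

View pics/w6.png

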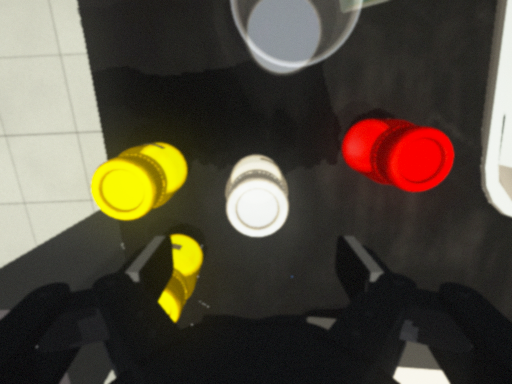

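The wrist view shows the sample's cap centred at (257,206), about 6 px up from the prediction. I'll compute the corrections.

```bash
python3 - <<'E'
from h import *
print(onplane(load('w6'),257,206,97))
d=load('w2'); print('well',onplane(d,270,76,70),'dial',onplane(d,262,200,106.5))
i=cv2.imread('pics/w2.png')
# fit ellipse to dark ring of the well / cap disc
for f,(x0,x1,y0,y1),z,t in(('w2',(225,315,30,122),70,'ring'),('w2',(240,285,180,220),106.5,'disc'),('w6',(215,300,165,245),97,'cap'),('w4',(220,290,215,265),106.5,'disc4')):
    g=cv2.cvtColor(cv2.imread(f'pics/{f}.png')[y0:y1,x0:x1],cv2.COLOR_BGR2GRAY)
    m=((g<70) if t=='ring' else (g>(225 if t=='cap' else 120))).astype(np.uint8)
    cs,_=cv2.findContours(m,cv2.RETR_EXTERNAL,cv2.CHAIN_APPROX_NONE)
    c=max(cs,key=cv2.contourArea); (u,v),ax,an=cv2.fitEllipse(c); print(t,u+x0,v+y0,ax,onplane(load(f),u+x0,v+y0,z))
E
```

```text
[439.27533955 334.65320864  97.        ]
well [612.69684111  90.22566868  70.        ] dial [593.89460436 -31.63918968 106.5       ]
ring 269.41478729248047 75.88330841064453 (69.69776916503906, 74.77655029296875) [612.10124323  90.38930803  70.        ]
disc 261.8428897857666 198.82050704956055 (24.895099639892578, 26.303804397583008) [593.83240538 -30.36641181 106.5       ]
cap 256.98979568481445 207.73746871948242 (54.85160827636719, 58.43638610839844) [439.21188973 333.31269044  97.        ]
disc4 256.6520805358887 237.97125816345215 (36.82709503173828, 40.407649993896484) [593.94327174 -30.85125659 106.5       ]
```

carry_out(
  moves=[
    {"tx": 0.015,"ty": 0.007,"tz": 0,"twist": 0,"fingers": 1},
    {"tx": 0,"ty": 0,"tz": 0.14,"twist": 0,"fingers": 1},
    {"tx": 0,"ty": 0,"tz": 0.14,"twist": 0,"fingers": 1},
    {"tx": 0,"ty": 0,"tz": 0.05,"twist": 0,"fingers": 1},
    {"tx": 0,"ty": 0,"tz": 0,"twist": 0,"fingers": 1},
    {"tx": 0,"ty": 0,"tz": 0,"twist": 0,"fingers": 1},
  ],
)

```text
clock: 24.95
eef_pos: [439.4, 334.3, 29.1]
tool_rot: [3.14, -0.001, 1.529]
force: [0.5, -0.0, 0.4]
width: 85.4
gripper_force: 0.0
```

carry_out(
  moves=[
    {"tx": 0,"ty": 0,"tz": 0,"twist": 0,"fingers": 0},
    {"tx": 0,"ty": 0,"tz": 0,"twist": 0,"fingers": 0},
    {"tx": 0,"ty": 0,"tz": 0,"twist": 0,"fingers": 0},
    {"tx": 0,"ty": 0,"tz": 0,"twist": 0,"fingers": 0},
  ],
)

```text
clock: 25.45
eef_pos: [438.9, 334.5, 29.6]
tool_rot: [3.14, -0.002, 1.53]
force: [-0.9, -0.1, 11.4]
width: 50.9
gripper_force: 60.3
```

```bash
python3 r.py; cat > capfit.py <<'E'
from h import *
import sys
f=sys.argv[1]; z=float(sys.argv[2]); d=snap('wrist',f); u0,v0=map(int,proj(d,[float(sys.argv[3]),float(sys.argv[4]),z]))
x0,y0=u0-60,v0-50
g=cv2.cvtColor(d['color'][y0:v0+60,x0:u0+60],cv2.COLOR_BGR2GRAY)
for th in(180,205,225):
    cs,_=cv2.findContours((g>th).astype(np.uint8),cv2.RETR_EXTERNAL,cv2.CHAIN_APPROX_NONE)
    c=max(cs,key=cv2.contourArea); (u,v),ax,an=cv2.fitEllipse(c); print(th,u+x0,v+y0,ax,onplane(d,u+x0,v+y0,z))
print(ctrl.read_state()['eef_pos'])
E
python3 capfit.py w7 97 439 332
```

```text
eef_pos [438.8697 334.4624  29.561 ]
tool_rot [ 3.1403e+00 -2.0000e-03  1.5296e+00]
force [-0.8583 -0.0507 11.3558]
torque [-1.965e-01  4.959e-01  2.000e-04]
qpos [-0.9244  0.7929  0.3493  1.9414 -0.5381  0.4972 -0.2328]
tau [ 8.58000e-02 -4.75359e+01  5.26160e+00 -8.92740e+00 -9.31000e-02
 -6.49600e-01 -1.89000e-02]
25.45 50.89581165530347 60.286571122705936
180 254.04600524902344 286.94588470458984 (66.4139175415039, 117.97447204589844) [439.23802726 339.92059953  97.        ]
205 254.1331443786621 287.0352325439453 (65.50658416748047, 108.09391021728516) [439.2704705  339.87913336  97.        ]
225 253.93313598632812 288.151065826416 (65.12732696533203, 102.10016632080078) [439.17126824 339.38171722  97.        ]
[438.91308478 334.46049771  29.56952052]
```

```bash
python3 - <<'E'
from h import *
d=snap('side','s7'); u,v=map(int,proj(d,[439,334,60])); print(u,v)
a=cv2.resize(d['color'][v-30:v+30,u-30:u+30],(400,400),interpolation=cv2.INTER_CUBIC)
b=cv2.resize(cv2.imread('pics/w7.png')[184:384,154:354],(400,400),interpolation=cv2.INTER_CUBIC)
cv2.imwrite('pics/c7.png',np.hstack([a,b]))
for z in(0,40,50,60,70,97): x,y=proj(d,[439,333,z]); x2,y2=proj(load('w7'),[439,333,z]); print(z,(x-u+30)*6.67,(y-v+30)*6.67,400+(x2-154)*2,(y2-184)*2)
E
```

```text
238 169
0 204.56911266953398 294.01974322096834 600.1340427761896 66.58972986706215
40 203.6124539781408 235.32817643476324 600.1914505401212 113.02562331188454
50 203.36954775111494 220.42573821458905 600.2103015162902 128.27376852377648
60 203.12511671798788 205.42975225379965 600.2316743586678 145.5617965411667
70 202.87914647595392 190.3393349318878 600.2561114032636 165.32839118345896
97 202.20722372470806 149.11648357986522 600.3437914791028 236.25090026721557
```

View pics/c7.png

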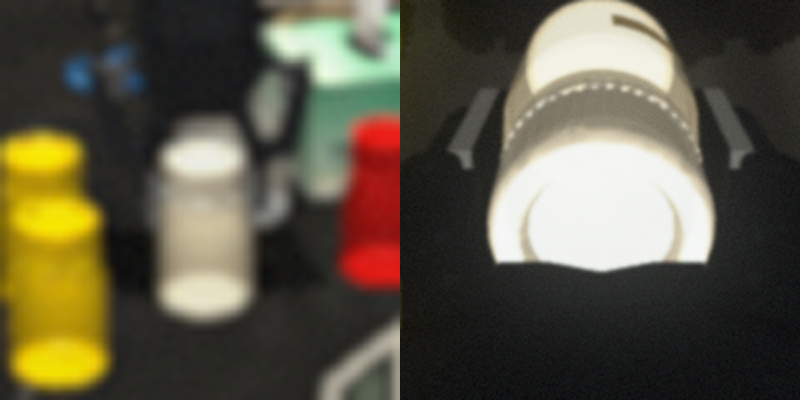

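carry_out(
  moves=[
    {"tx": 0,"ty": 0,"tz": -0.05,"twist": 0,"fingers": 0},
    {"tx": 0,"ty": 0,"tz": -0.05,"twist": 0,"fingers": 0},
    {"tx": 0,"ty": 0,"tz": 0,"twist": 0,"fingers": 0},
    {"tx": 0,"ty": 0,"tz": 0,"twist": 0,"fingers": 0},
  ],
)

```text
clock: 26.05
eef_pos: [437.9, 334.0, 57.8]
tool_rot: [-3.141, -0.0, 1.53]
force: [0.2, -0.2, -0.3]
width: 50.4
gripper_force: 62.4
```

```bash
python3 r.py; python3 - <<'E'
from h import *
# where is the bottle now: project foot/cap at z-offset assumption, compare side images before/after
d=snap('side','s8'); d2=snap('wrist','w8')
a=cv2.imread('pics/s7.png'); b=d['color']
T=cv2.cvtColor(a[150:190,222:254],cv2.COLOR_BGR2GRAY)
r=cv2.matchTemplate(cv2.cvtColor(b[110:200,212:264],cv2.COLOR_BGR2GRAY),T,cv2.TM_CCOEFF_NORMED); print(cv2.minMaxLoc(r), 'shift dv', cv2.minMaxLoc(r)[3][1]+110-150)
print('expected dv', proj(d,[439,333,80])[1]-proj(d,[439,333,50])[1])
x=cv2.imread('pics/w7.png')[180:315,190:320]; y=d2['color'][180:315,190:320]; print('wrist diff mean',np.abs(x.astype(int)-y).mean())
E
```

```text
eef_pos [437.9431 333.9695  57.8379]
tool_rot [-3.1414e+00 -1.0000e-04  1.5300e+00]
force [ 0.2046 -0.2027 -0.2998]
torque [0.0566 0.0204 0.0185]
qpos [-0.9503  0.7498  0.3886  1.932  -0.5102  0.5575 -0.2567]
tau [-4.80000e-03 -5.27769e+01  6.59930e+00 -1.10370e+01  1.30000e-02
 -2.00000e-02 -2.10000e-03]
26.05 50.3862893568339 62.430002968758345
(-0.42384979128837585, 0.9213151931762695, (7, 4), (10, 34)) shift dv -6
expected dv -6.787428298335982
wrist diff mean 3.034662867996201
```

carry_out(
  moves=[
    {"tx": 0,"ty": 0,"tz": -0.13,"twist": 0,"fingers": 0},
    {"tx": 0,"ty": 0,"tz": -0.13,"twist": 0,"fingers": 0},
    {"tx": -0.133,"ty": 0.102,"tz": 0,"twist": 0,"fingers": 0},
    {"tx": -0.133,"ty": 0.102,"tz": 0,"twist": 0,"fingers": 0},
    {"tx": -0.133,"ty": 0.102,"tz": 0,"twist": 0,"fingers": 0},
    {"tx": -0.133,"ty": 0.102,"tz": 0,"twist": 0,"fingers": 0},
    {"tx": -0.133,"ty": 0.102,"tz": 0,"twist": 0,"fingers": 0},
    {"tx": -0.133,"ty": 0.102,"tz": 0,"twist": 0,"fingers": 0},
    {"tx": 0,"ty": 0,"tz": 0,"twist": 0,"fingers": 0},
    {"tx": 0,"ty": 0,"tz": 0,"twist": 0,"fingers": 0},
    {"tx": 0,"ty": 0,"tz": 0,"twist": 0,"fingers": 0},
  ],
)

```text
clock: 27.52
eef_pos: [610.8, 89.0, 135.3]
tool_rot: [-3.14, -0.001, 1.532]
force: [0.1, 0.2, -1.6]
width: 50.7
gripper_force: 63.0
```

```bash
python3 r.py
```

```text
eef_pos [610.7857  88.9814 135.3029]
tool_rot [-3.1400e+00 -1.0000e-03  1.5318e+00]
force [ 0.1289  0.2168 -1.6275]
torque [ 0.0088  0.0065 -0.0149]
qpos [-0.4535  0.7137  0.4408  1.6966 -0.393   0.8217  0.1257]
tau [ 7.32400e-01 -5.51203e+01  7.52390e+00 -1.58686e+01  4.29000e-02
 -8.60000e-03 -1.90000e-03]
27.525 50.74323604969668 63.0445939488709
```

carry_out(
  moves=[
    {"tx": -0.002,"ty": 0.004,"tz": 0.05,"twist": 0,"fingers": 0},
    {"tx": 0,"ty": 0,"tz": 0.05,"twist": 0,"fingers": 0},
    {"tx": 0,"ty": 0,"tz": 0,"twist": 0,"fingers": 0},
    {"tx": 0,"ty": 0,"tz": 0,"twist": 0,"fingers": 0},
  ],
)

```text
clock: 28.02
eef_pos: [612.9, 86.4, 105.6]
tool_rot: [-3.141, 0.0, 1.53]
force: [-0.3, -0.5, -1.6]
width: 50.6
gripper_force: 63.0
```

carry_out(
  moves=[
    {"tx": 0,"ty": 0,"tz": 0.01,"twist": 0,"fingers": 0},
    {"tx": 0,"ty": 0,"tz": 0,"twist": 0,"fingers": 0},
  ],
)

```text
clock: 28.28
eef_pos: [613.0, 86.4, 102.9]
tool_rot: [3.142, -0.0, 1.53]
force: [-1.2, -0.0, -0.9]
width: 50.7
gripper_force: 63.0
```

carry_out(
  moves=[
    {"tx": 0,"ty": 0,"tz": 0.01,"twist": 0,"fingers": 0},
    {"tx": 0,"ty": 0,"tz": 0,"twist": 0,"fingers": 0},
  ],
)

```text
clock: 28.52
eef_pos: [612.8, 86.4, 99.6]
tool_rot: [-3.141, 0.0, 1.53]
force: [0.1, -0.6, -0.9]
width: 51.2
gripper_force: 63.0
```

```bash
python3 r.py
```

```text
eef_pos [612.7647  86.4306  99.5977]
tool_rot [-3.1412  0.      1.5296]
force [ 0.1277 -0.5538 -0.9001]
torque [-0.0338  0.0214 -0.0199]
qpos [-0.4338  0.7603  0.4155  1.7175 -0.4189  0.7533  0.1485]
tau [ 3.76000e-02 -5.64722e+01  7.25100e+00 -1.47033e+01  6.60000e-03
 -2.79000e-02  6.20000e-03]
28.525 51.16205758157656 63.04046614095569
```

carry_out(
  moves=[
    {"tx": 0.005,"ty": -0.002,"tz": 0,"twist": 0,"fingers": 0},
    {"tx": 0,"ty": 0,"tz": 0,"twist": 0,"fingers": 0},
    {"tx": 0,"ty": 0,"tz": 0.008,"twist": 0,"fingers": 0},
    {"tx": 0,"ty": 0,"tz": 0,"twist": 0,"fingers": 0},
  ],
)

```text
clock: 29.02
eef_pos: [612.2, 87.9, 97.1]
tool_rot: [-3.141, 0.0, 1.53]
force: [0.1, 0.0, -1.1]
width: 51.1
gripper_force: 63.0
```

carry_out(
  moves=[
    {"tx": 0,"ty": 0,"tz": 0.008,"twist": 0,"fingers": 0},
    {"tx": 0,"ty": 0,"tz": 0,"twist": 0,"fingers": 0},
  ],
)

```text
clock: 29.28
eef_pos: [612.2, 87.9, 94.7]
tool_rot: [-3.141, 0.0, 1.529]
force: [0.8, 0.1, -1.0]
width: 50.8
gripper_force: 63.0
```

carry_out(
  moves=[
    {"tx": 0,"ty": 0,"tz": 0.008,"twist": 0,"fingers": 0},
    {"tx": 0,"ty": 0,"tz": 0,"twist": 0,"fingers": 0},
  ],
)

```text
clock: 29.52
eef_pos: [612.3, 88.0, 92.4]
tool_rot: [-3.141, -0.0, 1.53]
force: [-0.2, 0.6, -1.4]
width: 50.8
gripper_force: 63.0
```

```bash
python3 r.py
```

```text
eef_pos [612.2721  87.9858  92.3889]
tool_rot [-3.1412 -0.      1.5296]
force [-0.176   0.5507 -1.4   ]
torque [ 0.0455 -0.0472  0.0392]
qpos [-0.4332  0.7694  0.41    1.7226 -0.4245  0.7391  0.1507]
tau [ 7.78000e-02 -5.66676e+01  7.28010e+00 -1.44194e+01  2.88000e-02
 -2.69000e-02  5.50000e-03]
29.525 50.77624255701196 63.04377241060138
```

Foot is about 7 mm into the well with no contact force, so I'll carry on down.

carry_out(
  moves=[
    {"tx": 0,"ty": 0,"tz": 0.02,"twist": 0,"fingers": 0},
    {"tx": 0,"ty": 0,"tz": 0,"twist": 0,"fingers": 0},
  ],
)

```text
clock: 29.78
eef_pos: [611.9, 88.0, 86.0]
tool_rot: [-3.14, 0.0, 1.53]
force: [-0.4, -0.0, -2.0]
width: 51.3
gripper_force: 63.0
```

carry_out(
  moves=[
    {"tx": 0,"ty": 0,"tz": 0.025,"twist": 0,"fingers": 0},
    {"tx": 0,"ty": 0,"tz": 0,"twist": 0,"fingers": 0},
  ],
)

```text
clock: 30.02
eef_pos: [611.8, 88.1, 78.3]
tool_rot: [-3.14, 0.0, 1.53]
force: [-0.1, 0.3, -1.0]
width: 50.8
gripper_force: 63.0
```

carry_out(
  moves=[
    {"tx": 0,"ty": 0,"tz": 0.025,"twist": 0,"fingers": 0},
    {"tx": 0,"ty": 0,"tz": 0,"twist": 0,"fingers": 0},
  ],
)

```text
clock: 30.28
eef_pos: [612.0, 88.1, 70.9]
tool_rot: [-3.141, 0.0, 1.53]
force: [-0.9, -0.3, -1.3]
width: 50.4
gripper_force: 63.0
```

carry_out(
  moves=[
    {"tx": 0,"ty": 0,"tz": 0.02,"twist": 0,"fingers": 0},
    {"tx": 0,"ty": 0,"tz": 0,"twist": 0,"fingers": 0},
  ],
)

```text
clock: 30.52
eef_pos: [612.1, 88.1, 65.1]
tool_rot: [-3.141, -0.0, 1.53]
force: [0.0, 1.3, -1.2]
width: 50.2
gripper_force: 63.0
```

```bash
python3 r.py
```

```text
eef_pos [612.1474  88.0968  65.0987]
tool_rot [-3.1409 -0.      1.5297]
force [ 0.0498  1.2588 -1.2293]
torque [0.2049 0.0573 0.0066]
qpos [-0.42    0.8058  0.3877  1.7364 -0.444   0.6881  0.1669]
tau [ 5.02500e-01 -5.76065e+01  7.65040e+00 -1.34738e+01  1.89000e-01
 -1.56000e-01  1.92000e-02]
30.525 50.20493159627168 63.00371512770653
```

carry_out(
  moves=[
    {"tx": 0,"ty": 0,"tz": 0.01,"twist": 0,"fingers": 0},
    {"tx": 0,"ty": 0,"tz": 0,"twist": 0,"fingers": 0},
  ],
)

```text
clock: 30.78
eef_pos: [612.3, 88.2, 62.5]
tool_rot: [-3.141, -0.0, 1.53]
force: [-0.0, 2.0, -0.2]
width: 50.7
gripper_force: 63.1
```

carry_out(
  moves=[
    {"tx": 0,"ty": 0,"tz": 0.006,"twist": 0,"fingers": 0},
    {"tx": 0,"ty": 0,"tz": 0,"twist": 0,"fingers": 0},
  ],
)

```text
clock: 31.02
eef_pos: [612.4, 88.3, 60.8]
tool_rot: [-3.141, -0.0, 1.53]
force: [0.2, 1.9, -1.0]
width: 50.6
gripper_force: 63.2
```

carry_out(
  moves=[
    {"tx": 0,"ty": 0,"tz": 0.004,"twist": 0,"fingers": 0},
    {"tx": 0,"ty": 0,"tz": 0,"twist": 0,"fingers": 0},
  ],
)

```text
clock: 31.28
eef_pos: [612.4, 88.4, 59.7]
tool_rot: [-3.142, -0.001, 1.53]
force: [-2.0, 2.1, 2.6]
width: 50.7
gripper_force: 63.4
```

carry_out(
  moves=[
    {"tx": 0,"ty": 0,"tz": 0.004,"twist": 0,"fingers": 0},
    {"tx": 0,"ty": 0,"tz": 0,"twist": 0,"fingers": 0},
  ],
)

```text
clock: 31.52
eef_pos: [612.5, 88.4, 59.7]
tool_rot: [3.141, -0.001, 1.53]
force: [-3.3, 4.6, 11.8]
width: 50.6
gripper_force: 64.3
```

carry_out(
  moves=[
    {"tx": 0,"ty": 0,"tz": 0.002,"twist": 0,"fingers": 0},
    {"tx": 0,"ty": 0,"tz": 0,"twist": 0,"fingers": 0},
  ],
)

```text
clock: 31.78
eef_pos: [612.5, 88.4, 59.6]
tool_rot: [3.141, -0.001, 1.53]
force: [-5.1, 4.2, 14.1]
width: 50.5
gripper_force: 64.8
```

It's on the well floor: force rises at TCP z = 59.6, as expected. Release and rise.

carry_out(
  moves=[
    {"tx": 0,"ty": 0,"tz": -0.003,"twist": 0,"fingers": 1},
    {"tx": 0,"ty": 0,"tz": 0,"twist": 0,"fingers": 1},
    {"tx": 0,"ty": 0,"tz": 0,"twist": 0,"fingers": 1},
    {"tx": 0,"ty": 0,"tz": -0.07,"twist": 0,"fingers": 1},
    {"tx": 0,"ty": 0,"tz": -0.13,"twist": 0,"fingers": 1},
    {"tx": 0,"ty": 0,"tz": -0.15,"twist": 0,"fingers": 1},
    {"tx": 0,"ty": 0,"tz": -0.1,"twist": 0,"fingers": 1},
    {"tx": 0,"ty": 0,"tz": 0,"twist": 0,"fingers": 1},
    {"tx": 0,"ty": 0,"tz": 0,"twist": 0,"fingers": 1},
    {"tx": 0,"ty": 0,"tz": 0,"twist": 0,"fingers": 1},
  ],
)

```text
clock: 33.02
eef_pos: [611.5, 87.8, 192.2]
tool_rot: [-3.139, 0.001, 1.529]
force: [0.1, 0.8, 0.1]
width: 85.5
gripper_force: 0.0
```

```bash
python3 r.py; python3 - <<'E'
from h import *
d=snap('wrist','w9'); s=snap('side','s9')
for nm,z in (('home',127),('2mm up',129)): print(nm,proj(d,[612.2,88,z]),proj(s,[612.2,88,z]))
u,v=proj(d,[612.2,88,127]); x0,y0=int(u)-45,int(v)-45
g=cv2.cvtColor(d['color'][y0:y0+90,x0:x0+90],cv2.COLOR_BGR2GRAY); print(g[::10,::8])
for th in(190,210,225,240):
    cs,_=cv2.findContours((g>th).astype(np.uint8),cv2.RETR_EXTERNAL,cv2.CHAIN_APPROX_NONE)
    c=max(cs,key=cv2.contourArea); (a,b),ax,an=cv2.fitEllipse(c); print(th,a+x0,b+y0,ax,onplane(d,a+x0,b+y0,127))
fl=192/np.tan(np.radians(d['fovy'])/2); print('expect cap diam px',48*fl/np.linalg.norm(d['world_from_camera'][:3,3]-np.array([612,88,127])))
E
```

```text
eef_pos [611.4989  87.8463 192.237 ]
tool_rot [-3.1390e+00  7.0000e-04  1.5294e+00]
force [0.1146 0.8146 0.0589]
torque [-0.0162  0.0086  0.0435]
qpos [-0.4762  0.65    0.4811  1.6423 -0.3537  0.9398  0.0915]
tau [ 1.44000e-02 -5.33423e+01  7.16540e+00 -1.75558e+01  1.45000e-02
  4.70000e-03  1.00000e-03]
33.025 85.50831696681375 0.0
home (np.float64(254.95140729638305), np.float64(201.05179271315475)) (np.float64(294.0791654188269), np.float64(177.6316462368626))
2mm up (np.float64(254.9505807490441), np.float64(201.73441371058115)) (np.float64(294.1119117138909), np.float64(177.10165221795532))
[[149 142 150 119  37  95 120  74  45 156 164 161]
 [243 178 107 151 208 221 221 218 158  53 159 163]
 [244 243 103 174 124 154 175 130 147 114 182 244]
 [245 244 127 138 234 228 231 222 231 133 138 244]
 [244 245 100 228 227 232 234 230 202 184 238 243]
 [245 245 244 230 219 229 228 229 191 209 244 244]
 [244 245 245 242 233 180 204 182 232 244 244 244]
 [244 245 246 245 244 244 239 245 245 244 244 244]
 [243 243 244 243 244 243 243 242 239 232 228 233]]
190 252.91753005981445 208.60411071777344 (91.64716339111328, 99.81929016113281) [610.14328403  81.17988075 127.        ]
210 252.98985290527344 208.7669563293457 (91.60096740722656, 99.30516815185547) [610.20000059  81.02753379 127.        ]
225 252.9098777770996 208.82622528076172 (92.16407775878906, 97.9462890625) [610.12784784  80.97583458 127.        ]
240 253.9875602722168 195.93006896972656 (78.21458435058594, 96.97310638427734) [611.55813829  92.64728275 127.        ]
expect cap diam px 55.36003821108039
```

```bash
python3 -c "
from cell import job
print(job.finish_job())"
```

```text
the job is handed in; nothing more can be done
None
```

I handed the job in at about 33 s: the dial was felt gently onto its stop and turned back four clicks, and the sample bottle was pushed down to contact at full depth in the well; early on, the closing fingers pressed on the dial's cap with 36 N, and I had no picture left to check the end state by eye.

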